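# Clear the model saw and hold its sprung hood at the balance

### The arm

A 6-joint arm with a two-finger parallel gripper is mounted at the origin on the work surface. World frame = base frame: x ahead of the robot, y to its left, z up, the work surface at z = 0. Lengths are in m, angles in rad, forces in N, time in s.
With the tool pointing down it reaches from about 0.3 to 0.775 m from the base axis. Payload 14.6 kg.
Tool frame: the origin (TCP) lies on the centre line of the jaws, within the pads' length; the fingertips stand ctrl.tcp_to_tips ahead of it and the grasp point (between the pads) lies 2 mm behind it (ctrl.tcp_to_tips is the distance from the TCP to the fingertips, in m); z points along the fingers, y is the line along which they close (so a half turn about z gives the same grasp; the last joint's range is limited). The gripper opens to 94 mm and grips with 3 to 60 N. Pads are 16 mm wide; open, the fingers measure 119 mm over their backs; the gripper's body (75 mm by 177 mm) begins 78 mm behind the grasp point.
Start: joints at [1.055, 0.3, 1.521, -0, 1.321, -0.067], TCP at [0.239, 0.496, 0.199] pointing down, gripper open.
Joint ranges: [-3.03, 3.03], [-0.79, 2.21], [0.23, 2.52], [-1.04, 4.18], [0, 3.07], [-2.55, 2.55]. Speed limits (rad/s): [2.22, 2.22, 2.57, 3.14, 3.14, 3.14].

### API

Orientations are given as [roll, pitch, yaw] about the fixed x, y, z axes, in that order (R = Rz(yaw) Ry(pitch) Rx(roll)).
In Python, from station import telemetry, viewer, hand_in, ctrl gives the robot as it stands.
- The arm moves only by the tool step_arm, never from a script. Its argument "plan" is a list of rows, each an object of numbers: "dx", "dy", "dz": the shift along the tool's x, y, z scaled (see below); "rx", "ry", "rz": the turn, a rotation vector about the tool's x, y, z scaled (see below); "claw": the closure, from 0 (fully open) to 1 (shut). In form: [{"dx": .., "dy": .., "dz": .., "rx": .., "ry": .., "rz": .., "claw": ..}, ...]. A call has 1 to 10 rows; each row shifts and turns the commanded pose from where the row before left it, along the tool's axes as they then stand; what a row does not reach is not made up. The controller multiplies each number of a shift by 0.1 m and each number of a turn by 90 degrees. A row lasts 1/10 s, in which the tool goes at most 50 mm and 8.59 degrees, less where a joint would pass 70% of its speed; a pose out of reach is approached as far as the arm can. A call with a number of a shift or a turn outside -1 to 1 is refused whole. A call with a gripper value outside its range is refused whole. The fingers move at their own pace and stop on an object; "grip_force" is the grip in N (left out, the last holds). Time passes only in rows, so rows that do not move let the fingers close. It gives the time, the measured TCP pose, the force, the opening and the grip force at its end, in the units of the state.
- telemetry.get_obs(): the state, without advancing time (a new reading comes with each control period).
- viewer.camera(name): name is "scene" or "top" or "wrist"; returns a dict with "img" (480x640x3 uint8, red, green, blue), "z_map" (480x640 float32, m along the optical axis (not along the pixel's ray), 0 where there is no reading), "fx", "fy", "cx", "cy" (pixels), "R" (3x3) and "t" (3): a world point X has camera coordinates R X + t; the wrist camera has in their place "tool_from_camera" (4x4, takes a point from camera to tool coordinates, whose origin is the TCP and whose axes are the flange's). Camera axes: x right, y down, z forward; pixel columns grow to the right and rows downward; lengths in m; the calibration is good to about 2 mm. The wrist camera is an equidistant fisheye: a pixel r from the principal point sees the ray r / f radians off the axis. A picture is of the moment at which its call begins: read the wrist's pose just before it.
- hand_in(): hands the job in; it is judged then, once.
Trained networks look in a picture, given as the dict that the camera call returned (one of the last four; its "shot" number tells which), for a name from the list of things; names that differ only in an ending like _2 or _b are one class to them, and where a whole thing is asked for, a point or a joint stands for the part that bears it (a point fixed in the world has none). Each returns a list of dicts, best first, with "score" (0 to 1); they miss things now and then, are a little off and sometimes report something else, mostly with a low value. They report only what shows in the picture. A call takes as long as a camera call.
- viewer.recognise(target, picture): "rect" ([left, top, right, bottom] in pixels, round what is visible of it).
The state is a dict: "time_s": time; "qpos": joint angles; "joint_vel": joint speeds; "tau": joint torques, N m; "ee_pos": TCP position; "eef_rot": TCP orientation; "force": force on the tool from outside, world axes, zero at the start; "moment": the same for the moment, N m; "grip_width": finger opening in m; "grip_force": force on a finger pad.
Only numpy, scipy, OpenCV 4.12 (cv2) and the standard library are available. Lean on these libraries where they do the work, as an engineer would, in place of code of your own. Each camera call takes 0.05 s, during which the arm holds its last target. There are 200 camera calls.

### The job

Get the model saw ready for its hood drop test: with the bench brush, not with the fingers, sweep the three plaster off-cuts off the saw table into the chip pan at its side, and lay the brush back down on the bench. Then take the saw's sprung hood up past its balance point, ease it back until its weight just bears down again, and finish still holding it there, within ten degrees below the balance point, so that it would fall shut if let go. Move the hood gently, never letting it swing or slam, and leave everything else on the bench where it is.

Things in the scene. Friction and masses are not known exactly. Their poses are not given: they have to be found in the camera images.
- saw: Model saw, screwed down: grey case 395 mm deep (x), 280 mm wide (y); flat aluminium table, top 75 mm up; a rail 6 mm wide, 8 mm high on its front edge, other edges plain. Origin: underside, mid-width, 215 mm behind the front edge; +x from front to back, +y to the side with the chip pan, z up. Open table: x -215 to -20 mm, y -140 to +140 mm; a low white hood with clear window and steel grab bar covers x -20 to +140 mm.
- pan (a point): Open steel chip pan hung on the +y side of the saw, from the table's edge outwards: point at the centre of its inner floor, 3 mm above the bench, axes as the saw's, at -125 mm in the saw's x. Inside 169 mm (x) by 124 mm (y); rim 50 mm above the bench, 25 mm lower than the table.
- hood (a joint): Angle of the saw's hood (rad): 0 shut, grows as its front edge rises, stop at 1.5. Torsion springs carry part of its 1.3 kg: balance point at 1.05 rad (60 degrees). Below that its weight wins and it falls shut when let go; above it the springs win and it swings up to the stop. Pull on the bar at most about 2 N either way; little hinge friction.
- hood_hinge (a point): Middle of the hood's hinge line, at the back of the saw, 135 mm above the bench and 140 mm behind the saw's origin (+x). The hood turns about this point's y axis (the saw's y); this frame turns with the hood.
- hood_bar (a point): Middle of the hood's grab bar: round steel, 13 mm in diameter, along the saw's y, about 110 mm free between its end arms. 210 mm from the hinge line towards the front and, with the hood shut, 12 mm below it (123 mm above the bench, 48 mm above the table). Stands 50 mm off the hood's front panel, free space all round. This frame turns with the hood.
- brush_grip (a point): Bench brush standing on its bristles, about 120 g: centre of its wooden block (110 mm long in x, 30 mm wide in y, 20 mm high), 52 mm above the bristle ends. Stiff bristles 102 by 24 mm, 42 mm long, under the block. A round handle runs on along -x to 155 mm from this point. x along the brush, z up.
- chip_a_mid (a point): A sawn plaster off-cut, 26 x 20 mm, 19 mm high, about 16 g, lying on the open part of the saw table; point at its centre, 8 mm above its underside, z up.
- chip_b_mid (a point): A sawn plaster off-cut, 22 x 22 mm, 20 mm high, about 16 g, lying on the open part of the saw table; point at its centre, 9 mm above its underside, z up.
- chip_c_mid (a point): A sawn plaster off-cut, 28 x 17 mm, 18 mm high, about 16 g, lying on the open part of the saw table; point at its centre, 7 mm above its underside, z up.
- tray: Bystander: chrome perforated impression tray, horseshoe 72 mm wide with a 45 mm handle tab along +x, 18 mm high; origin at its underside.
- flask: Bystander: brass denture flask with three bolts, about 100 by 125 mm, 64 mm high, 0.95 kg; origin at the centre of its underside.
- shade_guide: Bystander: blue plastic shade guide with tooth tabs in a steel holder, 60 mm (x) by 170 mm (y), 56 mm high; origin at the centre of its underside.
- dappen: Bystander: squat amber glass dappen dish, 38 mm across, 26 mm high; origin at the centre of its underside.
- model: Bystander: plaster dental model, 75 by 62 mm, 31 mm high, on a white enamel turntable (208 mm across, top 38 mm above the bench); origin at the centre of its underside.

How it is judged:
By the outcome, as a careful person would: the job done as asked, in the order asked, and still so for the second after the job is handed in, while the arm keeps its last pose, push and grip.
It also fails if it takes over 72 s, if anything falls off the work surface, if the arm or the gripper's body presses on something with over 40 N, if the wrist force passes 120 N, or if a joint passes its speed limit or range.

## Working session

There is one attempt and no reset: what is moved stays moved. The work goes in short steps, Python scripts to look and compute and a tool call to move; the robot and the scene stay as the last step left them, time stands still between calls to the robot, and variables do not carry over. Pictures are saved under pics/ and viewed, at most 12 in all, crops included, and the job is handed in when it is done.

Besides the shell and the picture viewer there is one more tool, called after "Request:" as name(argument=value, ...) on one line, values as JSON. step_arm: Moves the arm, as the interface text tells. Shifts and turns lie within -1 to 1; 1 stands for 0.1 m of shift or 90 degrees of turn. Its arguments: {"type":"object","properties":{"plan":{"type":"array"},"grip_force":{"type":"number"}},"required":["plan"]}

```bash
ls; mkdir -p pics; cat > h.py <<'E'
import numpy as np, cv2
from station import telemetry, viewer, ctrl
def unproj(c,u,v,z=None):
    u=np.asarray(u,float);v=np.asarray(v,float)
    if z is None: z=c["z_map"][v.astype(int),u.astype(int)]
    p=np.stack([(u-c["cx"])/c["fx"]*z,(v-c["cy"])/c["fy"]*z,z],-1)
    return (p-c["t"])@c["R"]   # R^T(p-t)
def cloud(c):
    v,u=np.mgrid[0:480,0:640]; return unproj(c,u,v)
def save(c,n): cv2.imwrite("pics/"+n,cv2.cvtColor(c["img"],cv2.COLOR_RGB2BGR))
E
python3 - <<'E'
from h import *
o=telemetry.get_obs(); print(o); print(ctrl.tcp_to_tips)
names=["saw","hood_bar","brush_grip","chip_a_mid","tray","flask","shade_guide","dappen","model","pan"]
for n in ("top","scene"):
    c=viewer.camera(n); save(c,n+"0.png"); np.savez("pics/"+n+"0.npz",**{k:v for k,v in c.items() if k!="shot"})
    P=cloud(c)
    for t in names:
        for d in viewer.recognise(t,c)[:4]:
            l,tp,r,b=d["rect"]; u,v=int((l+r)/2),int((tp+b)/2)
            print(n,t,round(d["score"],2),np.round(d["rect"]),np.round(P[min(v,479),min(u,639)],3))
E
```

```text
pics
{'time_s': 0.0, 'qpos': array([ 1.05539533e+00,  3.00511014e-01,  1.52155053e+00,  2.13511401e-06,
        1.32067950e+00, -6.66160164e-02]), 'joint_vel': array([-0.00088037, -0.00070945, -0.00021145, -0.00092238, -0.00115832,
       -0.00065678]), 'tau': array([ 2.56388317e-03, -5.31794107e+01, -3.52744710e+01,  7.09523493e-02,
        2.43755017e-02, -1.36472077e-04]), 'ee_pos': array([0.23851418, 0.49531068, 0.19817736]), 'eef_rot': array([-3.14044695e+00, -7.85078961e-05,  2.69280710e+00]), 'force': array([-1.38722448, -0.34340674, -0.50609787]), 'moment': array([ 0.00961135, -0.01320143, -0.01440574]), 'grip_force': 0.0, 'grip_width': 0.09393597060093682}
0.017
top saw 0.7 [248. 140. 394. 309.] [ 0.638 -0.039  0.139]
top hood_bar 0.66 [301. 174. 390. 256.] [ 0.668 -0.113  0.132]
top brush_grip 0.92 [434. 261. 456. 334.] [ 0.421 -0.404  0.063]
top tray 0.8 [133. 240. 158. 270.] [0.583 0.523 0.   ]
top flask 0.68 [122. 278. 166. 315.] [0.449 0.5   0.056]
top flask 0.49 [131. 239. 158. 269.] [0.589 0.525 0.002]
top shade_guide 0.88 [462. 267. 522. 287.] [ 0.477 -0.556  0.055]

[... 233 characters left out ...]
   0.135]
scene hood_bar 0.52 [165. 158. 183. 232.] [ 0.447 -0.404  0.06 ]
scene brush_grip 0.74 [165. 160. 183. 231.] [ 0.452 -0.403  0.062]
scene brush_grip 0.5 [476. 270. 495. 281.] [0.687 0.395 0.02 ]
scene chip_a_mid 0.67 [284. 198. 297. 205.] [ 0.497 -0.092  0.088]
scene tray 0.59 [510. 228. 542. 264.] [0.589 0.526 0.002]
scene flask 0.71 [485. 173. 538. 218.] [0.466 0.495 0.06 ]
scene flask 0.54 [222. 213. 332. 297.] [ 0.689 -0.12   0.135]
scene shade_guide 0.88 [ 81. 202. 153. 230.] [ 0.488 -0.554  0.026]
scene dappen 0.46 [477. 269. 493. 282.] [0.687 0.395 0.02 ]
scene model 0.82 [156. 259. 189. 290.] [ 0.686 -0.38   0.051]
scene pan 0.78 [213. 174. 396. 386.] [ 0.753 -0.057  0.134]
```

```bash
python3 - <<'E'
import cv2
a=cv2.imread("pics/top0.png")[120:360,100:540]; cv2.imwrite("pics/v1.png",cv2.resize(a,(800,436),interpolation=cv2.INTER_CUBIC))
a=cv2.imread("pics/scene0.png")[140:400,140:440]; cv2.imwrite("pics/v2.png",cv2.resize(a,(690,598),interpolation=cv2.INTER_CUBIC))
E
```

```text
(no output)
```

View pics/v1.png

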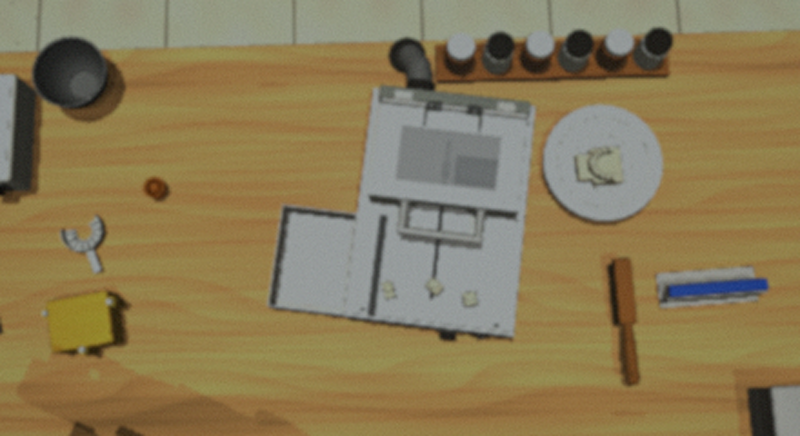

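View pics/v2.png

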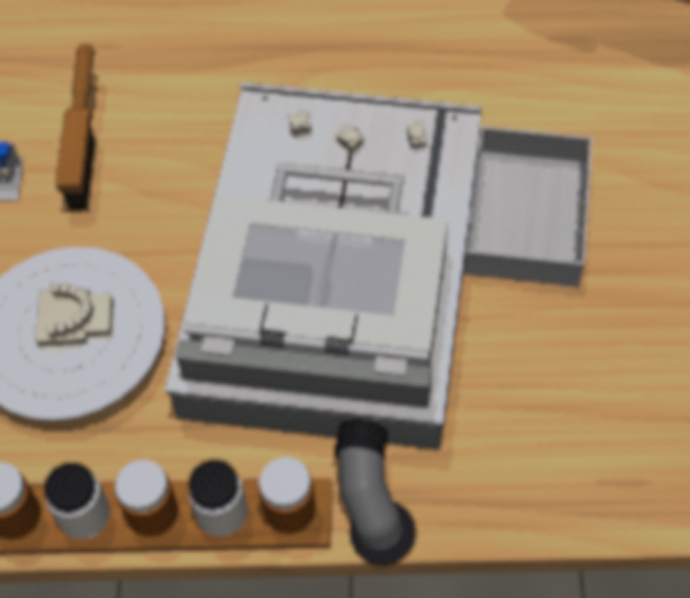

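```bash
python3 - <<'E'
from h import *
from scipy import ndimage
for n in ("top","scene"):
    c=dict(np.load(f"pics/{n}0.npz")); P=cloud(c).reshape(-1,3)
    I=c["img"].reshape(-1,3).astype(int)
    s=(P[:,0]>.3)&(P[:,0]<.95)&(P[:,1]>-.3)&(P[:,1]<.35)&(c["z_map"].ravel()>0)
    T=P[s&(abs(P[:,2]-.075)<.005)][:,:2]
    r=cv2.minAreaRect(T.astype(np.float32)); print(n,"table",len(T),r, np.round(cv2.boxPoints(r),3).tolist())
    # saw: anything >.065 high
    T=P[s&(P[:,2]>.066)][:,:2]
    r=cv2.minAreaRect(T.astype(np.float32)); print(n,"saw",r,np.round(cv2.boxPoints(r),3).tolist())
    # pan rim
    T=P[s&(abs(P[:,2]-.05)<.004)][:,:2]
    r=cv2.minAreaRect(T.astype(np.float32)); print(n,"pan",len(T),np.round(cv2.boxPoints(r),3).tolist())
    # brush
    b=(P[:,0]>.25)&(P[:,0]<.6)&(P[:,1]>-.47)&(P[:,1]<-.36)&(P[:,2]>.035)
    r=cv2.minAreaRect(P[b][:,:2].astype(np.float32)); print(n,"brush",b.sum(),np.round(cv2.boxPoints(r),3).tolist(),np.percentile(P[b][:,2],[5,50,95]))
    # bits on table front area
    L=((P[:,2]>.084)&s).reshape(480,640)
    lab,k=ndimage.label(L)
    Q=P.reshape(480,640,3)
    for i in range(1,k+1):
        m=lab==i
        if m.sum()>8: print(n,"blob",m.sum(),np.round(Q[m].mean(0),3),np.round(Q[m].min(0),3),np.round(Q[m].max(0),3))
E
```

```text
top table 5570 ((0.6756641864776611, -0.1198071539402008), (0.29145604372024536, 0.5133702754974365), 81.52133178710938) [[0.4000000059604645, -0.22599999606609344], [0.9079999923706055, -0.3019999861717224], [0.9509999752044678, -0.014000000432133675], [0.4429999887943268, 0.06199999898672104]]
top saw ((0.6811609864234924, -0.1204906702041626), (0.29252350330352783, 0.5259562134742737), 81.18821716308594) [[0.39899998903274536, -0.22499999403953552], [0.9190000295639038, -0.3050000071525574], [0.9629999995231628, -0.01600000075995922], [0.4440000057220459, 0.06400000303983688]]
top pan 355 [[0.37599998712539673, -0.2290000021457672], [0.8730000257492065, -0.33399999141693115], [0.9649999737739563, 0.0949999988079071], [0.46700000762939453, 0.20100000500679016]]
top brush 637 [[0.3190000057220459, -0.4000000059604645], [0.3240000009536743, -0.4429999887943268], [0.6050000190734863, -0.40799999237060547], [0.6000000238418579, -0.3659999966621399]] [0.04986467 0.06168864 0.06751784]
top blob 184 [ 0.896 -0.216  0.092] [ 0.873 -0.24   0.085] [ 0.923 -0.193  0.101]
top blob 165 [ 0.897 
[... 1354 characters left out ...]
379999876022339, -0.41999998688697815], [0.5379999876022339, -0.3880000114440918]] [0.04880785 0.06028896 0.06590693]
scene blob 73 [ 0.471 -0.144  0.092] [ 0.455 -0.155  0.084] [ 0.484 -0.133  0.099]
scene blob 62 [ 0.49  -0.013  0.089] [ 0.472 -0.023  0.084] [ 0.505 -0.002  0.098]
scene blob 73 [ 0.494 -0.088  0.091] [ 0.478 -0.103  0.084] [ 0.507 -0.074  0.098]
scene blob 8838 [ 0.719 -0.118  0.13 ] [ 0.553 -0.255  0.084] [0.825 0.015 0.148]
scene blob 377 [ 0.903 -0.147  0.092] [ 0.878 -0.171  0.084] [ 0.927 -0.125  0.099]
scene blob 348 [ 0.903 -0.281  0.092] [ 0.877 -0.3    0.084] [ 0.926 -0.26   0.1  ]
scene blob 378 [ 0.903 -0.215  0.092] [ 0.876 -0.239  0.084] [ 0.928 -0.192  0.099]
```

```bash
python3 - <<'E'
from h import *
for n in ("top","scene"):
    c=dict(np.load(f"pics/{n}0.npz")); P=cloud(c).reshape(-1,3)
    s=(P[:,0]>.3)&(P[:,0]<.84)&(P[:,1]>-.3)&(P[:,1]<.35)&(c["z_map"].ravel()>0)
    T=P[s&(P[:,2]>.068)]
    # edges at y-extremes per x bin, front edge per y bin
    xs=np.arange(.42,.80,.012); lo=[];hi=[]
    for x in xs:
        q=T[(abs(T[:,0]-x)<.006)][:,1]; lo.append(np.percentile(q,.5));hi.append(np.percentile(q,99.5))
    m=(xs>.45)&(xs<.75)
    for nm,e in (("lo",lo),("hi",hi)): f=np.polyfit(xs[m],np.array(e)[m],1); print(n,nm,f,np.degrees(np.arctan(f[0])), np.std(np.polyval(f,xs[m])-np.array(e)[m]))
    ys=np.arange(-.22,.03,.012); fr=[np.percentile(T[abs(T[:,1]-y)<.006][:,0],.5) for y in ys]
    f=np.polyfit(ys,fr,1); print(n,"front",f,np.degrees(np.arctan(f[0])),np.std(np.polyval(f,ys)-fr))
    H=P[s&(P[:,2]>.110)&(P[:,0]<.62)]
    bs=H[H[:,0]<.62]; yb=np.arange(-.17,-.05,.01); fb=[]
    for y in yb:
        q=bs[abs(bs[:,1]-y)<.005]; fb.append((np.percentile(q[:,0],2),q[q[:,0]<q[:,0].min()+.02][:,2].max()))
    print(n,"bar front",np.round(fb,3).tolist()); print("bar y range",[ (H[(H[:,0]<.575)][:,1].min(),H[(H[:,0]<.575)][:,1].max())])
    b=(P[:,0]>.25)&(P[:,0]<.6)&(P[:,1]>-.47)&(P[:,1]<-.36)&(P[:,2]>.054)&(P[:,2]<.075)
    x=P[b]; 
    for a in np.arange(.30,.55,.02):
        q=x[abs(x[:,0]-a)<.01]
        if len(q): print(round(a,2),len(q),np.round([q[:,1].min(),q[:,1].max(),q[:,2].max()],3))
    print(x[:,0].min(),x[:,0].max())
E
```

```text
top lo [-0.14853235 -0.15322033] -8.44850825590896 0.0008288996427200815
top hi [-0.15212413  0.12825832] -8.64975369949321 0.0007321763916771944
top front [0.13540781 0.43457668] 7.711393951372381 0.0023886986154698225
top bar front [[0.58, 0.13], [0.552, 0.134], [0.552, 0.135], [0.554, 0.135], [0.555, 0.132], [0.558, 0.132], [0.559, 0.135], [0.56, 0.131], [0.562, 0.133], [0.563, 0.131], [0.565, 0.132], [0.565, 0.131]]
bar y range [(np.float64(-0.16484830361984232), np.float64(-0.030731805044798687))]
0.32 23 [-0.418 -0.399  0.071]
0.34 49 [-0.42  -0.398  0.07 ]
0.36 45 [-0.418 -0.397  0.069]
0.38 48 [-0.417 -0.397  0.069]
0.4 36 [-0.416 -0.399  0.066]
0.42 53 [-0.42  -0.392  0.069]
0.44 65 [-0.421 -0.392  0.068]
0.46 74 [-0.421 -0.39   0.069]
0.48 70 [-0.421 -0.391  0.069]
0.5 62 [-0.421 -0.39   0.07 ]
0.52 60 [-0.419 -0.39   0.069]
0.32037297600368225 0.5266698664926427
scene lo [-0.14488195 -0.15406255] -8.243762650248797 0.0013428388785159291
scene hi [-0.15003418  0.1286837 ] -8.532680894671023 0.0007216990002672665
scene front [0.12117673 0.43790051] 6.909228942737681 0.004532739129945328
scene bar front [[0.582, 0.129], [0.556, 0.133], [0.554, 0.133], [0.56, 0.132], [0.559, 0.132], [0.562, 0.131], [0.563, 0.135], [0.568, 0.133], [0.566, 0.132], [0.566, 0.132], [0.572, 0.133], [0.57, 0.132]]
bar y range [(np.float64(-0.16455904056239037), np.float64(-0.029311670348115253))]
0.32 4 [-0.416 -0.402  0.062]
0.34 45 [-0.417 -0.398  0.07 ]
0.36 41 [-0.416 -0.397  0.073]
0.38 44 [-0.416 -0.396  0.069]
0.4 39 [-0.416 -0.397  0.07 ]
0.42 40 [-0.418 -0.393  0.064]
0.44 66 [-0.422 -0.39   0.067]
0.46 71 [-0.42  -0.39   0.068]
0.48 71 [-0.421 -0.39   0.072]
0.5 75 [-0.421 -0.39   0.068]
0.52 73 [-0.419 -0.388  0.067]
0.54 26 [-0.418 -0.391  0.065]
0.32355863031857673 0.5380975007676362
```

Request:
step_arm(plan=[{"rz": -0.075}, {"rz": -0.075}, {"rz": -0.075}, {"rz": -0.074}, {"dx": -0.116, "dy": -0.476, "claw": 0.3}, {"dx": -0.116, "dy": -0.476}, {"dx": -0.116, "dy": -0.476}, {"dx": -0.116, "dy": -0.476}, {"dx": -0.116, "dy": -0.476}, {"dx": -0.116, "dy": -0.476}])

```text
$.plan[0]: bad value
```

Request:
step_arm(plan=[{"dx": -0.116, "dy": -0.476}, {"dx": -0.116, "dy": -0.476}, {"dx": -0.116, "dy": -0.476}, {"dx": -0.116, "dy": -0.476}, {"dx": -0.116, "dy": -0.476}, {"dx": -0.116, "dy": -0.476}, {"dx": -0.116, "dy": -0.476}, {}])

```text
$.plan[0]: bad value
```

```bash
cat >> h.py <<'E'
from scipy.spatial.transform import Rotation as Rot
def wcloud(c,o):
    v,u=np.mgrid[0:480,0:640].astype(float)
    a=(u-c["cx"])/c["fx"]; b=(v-c["cy"])/c["fy"]; r=np.hypot(a,b)+1e-9
    d=np.stack([np.sin(r)*a/r,np.sin(r)*b/r,np.cos(r)],-1)
    z=c["z_map"]; p=d*(z/np.cos(r))[...,None]
    p[(z<=0)|(r>1.4)]=np.nan
    T=c["tool_from_camera"]; p=p@T[:3,:3].T+T[:3,3]
    return p@Rot.from_euler("xyz",o["eef_rot"]).as_matrix().T+o["ee_pos"]
E
python3 - <<'E'
from h import *
from scipy import ndimage
o=telemetry.get_obs(); c=viewer.camera("wrist"); save(c,"w1.png")
print(o["ee_pos"],o["eef_rot"],o["grip_width"],o["force"])
Q=wcloud(c,o); P=Q.reshape(-1,3)
s=(P[:,0]>.3)&(P[:,0]<.84)&(P[:,1]>-.3)&(P[:,1]<.35)
tb=P[s&(abs(P[:,2]-.075)<.006)&(P[:,0]<.52)]; print("table z",np.median(tb[:,2]),len(tb))
T=P[s&(P[:,2]>.068)&(P[:,2]<.14)]
xs=np.arange(.45,.62,.01)
for nm,k in (("lo",.5),("hi",99.5)):
    e=[np.percentile(T[abs(T[:,0]-x)<.005][:,1],k) for x in xs]; f=np.polyfit(xs,e,1); print(nm,f,np.std(np.polyval(f,xs)-e))
ys=np.arange(-.2,.03,.01); fr=[np.percentile(T[abs(T[:,1]-y)<.005][:,0],.5) for y in ys]
f=np.polyfit(ys,fr,1); print("front",f,np.std(np.polyval(f,ys)-fr))
L=(Q[...,2]>.084)&(Q[...,2]<.11)&(Q[...,0]>.4)&(Q[...,0]<.54)&(abs(Q[...,1]+.09)<.13)
lab,k=ndimage.label(L)
for i in range(1,k+1):
    m=lab==i
    if m.sum()>15: print("blob",m.sum(),np.round(Q[m].mean(0),3),np.round(Q[m].min(0),3),np.round(Q[m].max(0),3))
B=P[s&(P[:,2]>.112)&(P[:,2]<.14)&(P[:,0]<.60)]
for y in np.arange(-.15,-.04,.02):
    q=B[abs(B[:,1]-y)<.004]; q=q[q[:,0]<q[:,0].min()+.016]; print("bar",round(y,2),np.round([q[:,0].min(),q[:,0].max(),q[:,2].max()],3))
E
```

```text
[0.23863512 0.49552617 0.19875811] [3.14157609e+00 2.72493725e-05 2.69284369e+00] 0.09378211178890171 [ 0.40269952 -0.39689388  0.01659841]
table z nan 0
  return _methods._mean(a, axis=axis, dtype=dtype,
  ret = ret.dtype.type(ret / rcount)
Traceback (most recent call last):
IndexError: index -1 is out of bounds for axis 0 with size 0
```

Request:
step_arm(plan=[{"dx": 0, "dy": 0, "dz": 0, "rx": 0, "ry": 0, "rz": -0.075, "claw": 0.35}, {"dx": 0, "dy": 0, "dz": 0, "rx": 0, "ry": 0, "rz": -0.075, "claw": 0.35}, {"dx": 0, "dy": 0, "dz": 0, "rx": 0, "ry": 0, "rz": -0.075, "claw": 0.35}, {"dx": 0, "dy": 0, "dz": 0, "rx": 0, "ry": 0, "rz": -0.074, "claw": 0.35}, {"dx": -0.116, "dy": -0.476, "dz": 0, "rx": 0, "ry": 0, "rz": 0, "claw": 0.35}, {"dx": -0.116, "dy": -0.476, "dz": 0, "rx": 0, "ry": 0, "rz": 0, "claw": 0.35}, {"dx": -0.116, "dy": -0.476, "dz": 0, "rx": 0, "ry": 0, "rz": 0, "claw": 0.35}, {"dx": -0.116, "dy": -0.476, "dz": 0, "rx": 0, "ry": 0, "rz": 0, "claw": 0.35}, {"dx": -0.116, "dy": -0.476, "dz": 0, "rx": 0, "ry": 0, "rz": 0, "claw": 0.35}, {"dx": -0.116, "dy": -0.476, "dz": 0, "rx": 0, "ry": 0, "rz": 0, "claw": 0.35}])

```text
time_s: 2.15
ee_pos: [0.3142, 0.2097, 0.1989]
eef_rot: [3.141, 0.001, -3.12]
force: [1.6, -0.1, 0.6]
grip_width: 0.0614
grip_force: 0.0
```

Request:
step_arm(plan=[{"dx": -0.116, "dy": -0.476, "dz": 0, "rx": 0, "ry": 0, "rz": 0, "claw": 0.35}, {"dx": -0.116, "dy": -0.476, "dz": 0, "rx": 0, "ry": 0, "rz": 0, "claw": 0.35}, {"dx": -0.116, "dy": -0.476, "dz": 0, "rx": 0, "ry": 0, "rz": 0, "claw": 0.35}, {"dx": -0.116, "dy": -0.476, "dz": 0, "rx": 0, "ry": 0, "rz": 0, "claw": 0.35}, {"dx": -0.116, "dy": -0.476, "dz": 0, "rx": 0, "ry": 0, "rz": 0, "claw": 0.35}, {"dx": -0.116, "dy": -0.476, "dz": 0, "rx": 0, "ry": 0, "rz": 0, "claw": 0.35}, {"dx": -0.116, "dy": -0.476, "dz": 0, "rx": 0, "ry": 0, "rz": 0, "claw": 0.35}, {"dx": 0, "dy": 0, "dz": 0, "rx": 0, "ry": 0, "rz": 0, "claw": 0.35}, {"dx": 0, "dy": 0, "dz": 0, "rx": 0, "ry": 0, "rz": 0, "claw": 0.35}])

```text
time_s: 3.05
ee_pos: [0.4021, -0.1205, 0.1985]
eef_rot: [3.141, -0.001, -3.123]
force: [0.6, 1.0, -0.0]
grip_width: 0.0612
grip_force: 0.0
```

```bash
python3 - <<'E'
from h import *
from scipy import ndimage
o=telemetry.get_obs(); c=viewer.camera("wrist"); save(c,"w2.png")
np.savez("pics/w2.npz",**{k:v for k,v in c.items() if k!="shot"},ee_pos=o["ee_pos"],eef_rot=o["eef_rot"])
print(o["ee_pos"],o["eef_rot"],o["grip_width"],o["force"])
Q=wcloud(c,o); P=Q.reshape(-1,3)
s=(P[:,0]>.3)&(P[:,0]<.84)&(P[:,1]>-.3)&(P[:,1]<.35)
print("z near",np.nanpercentile(c["z_map"],[1,50,99]), s.sum())
tb=P[s&(abs(P[:,2]-.075)<.008)&(P[:,0]<.52)]; print("table z",np.median(tb[:,2]),len(tb))
T=P[s&(P[:,2]>.068)&(P[:,2]<.14)]
xs=np.arange(.45,.62,.01)
try:
  for nm,k in (("lo",.5),("hi",99.5)):
    e=[np.percentile(T[abs(T[:,0]-x)<.005][:,1],k) for x in xs]; f=np.polyfit(xs,e,1); print(nm,f,np.std(np.polyval(f,xs)-e))
  ys=np.arange(-.2,.03,.01); fr=[np.percentile(T[abs(T[:,1]-y)<.005][:,0],.5) for y in ys]
  f=np.polyfit(ys,fr,1); print("front",f,np.std(np.polyval(f,ys)-fr))
except Exception as ex: print(ex)
L=(Q[...,2]>.084)&(Q[...,2]<.11)&(Q[...,0]>.4)&(Q[...,0]<.54)&(abs(Q[...,1]+.09)<.13)
lab,k=ndimage.label(L)
for i in range(1,k+1):
    m=lab==i
    if m.sum()>15: print("blob",m.sum(),np.round(Q[m].mean(0),3),np.round(Q[m].min(0),3),np.round(Q[m].max(0),3))
B=P[s&(P[:,2]>.112)&(P[:,2]<.14)&(P[:,0]<.60)]
for y in np.arange(-.15,-.04,.02):
    q=B[abs(B[:,1]-y)<.004]
    if len(q): q=q[q[:,0]<q[:,0].min()+.016]; print("bar",round(y,2),np.round([q[:,0].min(),q[:,0].max(),q[:,2].max()],3))
E
```

```text
[ 0.4021015  -0.12052564  0.19851152] [ 3.14119403e+00 -5.84983726e-04 -3.12296696e+00] 0.061229522563825516 [ 0.56476155  1.00346854 -0.0147327 ]
z near [0.05256392 0.34537843 0.43253082] 191583
table z 0.07345751606586981 19741
lo [ 0.34059035 -0.38276753] 0.0166898715931855
hi [-0.72655858  0.3867677 ] 0.0262082040229864
front [0.14951628 0.43505989] 0.0001862305908551178
blob 631 [ 0.464 -0.147  0.091] [ 0.454 -0.159  0.084] [ 0.478 -0.136  0.095]
blob 336 [ 0.48  -0.015  0.089] [ 0.47  -0.026  0.084] [ 0.497 -0.005  0.093]
blob 608 [ 0.486 -0.091  0.09 ] [ 0.473 -0.105  0.084] [ 0.503 -0.076  0.094]
bar -0.15 [0.554 0.562 0.128]
bar -0.13 [0.555 0.566 0.129]
bar -0.11 [0.559 0.57  0.129]
bar -0.09 [0.561 0.573 0.129]
bar -0.07 [0.564 0.575 0.129]
bar -0.05 [0.567 0.579 0.128]
```

View pics/w2.png

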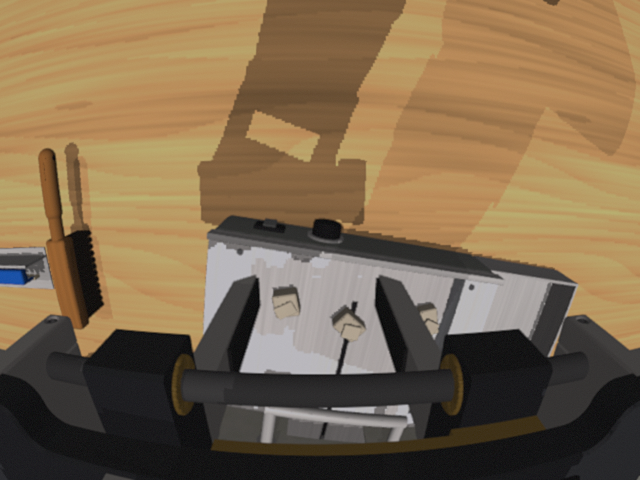

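```bash
python3 - <<'E'
from h import *
d=dict(np.load("pics/w2.npz")); Q=wcloud(d,d)
P=Q.reshape(-1,3)
b=(P[:,0]>.28)&(P[:,0]<.6)&(P[:,1]>-.46)&(P[:,1]<-.36)&(P[:,2]>.055)&(P[:,2]<.075)
x=P[b]
for a in np.arange(.30,.56,.02):
    q=x[abs(x[:,0]-a)<.005]
    if len(q): print(round(a,2),len(q),np.round([q[:,1].min(),q[:,1].max(),np.median(q[:,2])],3))
print(x[:,0].min(),x[:,0].max())
E
```

```text
0.32 45 [-0.416 -0.401  0.059]
0.34 136 [-0.417 -0.399  0.062]
0.36 128 [-0.418 -0.399  0.061]
0.38 126 [-0.418 -0.4    0.06 ]
0.4 88 [-0.414 -0.4    0.058]
0.42 137 [-0.424 -0.394  0.059]
0.44 174 [-0.423 -0.393  0.06 ]
0.46 170 [-0.423 -0.392  0.06 ]
0.48 159 [-0.422 -0.393  0.06 ]
0.5 158 [-0.422 -0.392  0.06 ]
0.52 87 [-0.407 -0.392  0.06 ]
0.3198055272154327 0.5284148397113141
```

Request:
step_arm(plan=[{"dx": -0.116, "dy": -0.476, "dz": 0, "rx": 0, "ry": 0, "rz": 0, "claw": 0.35}, {"dx": -0.116, "dy": -0.476, "dz": 0, "rx": 0, "ry": 0, "rz": 0, "claw": 0.35}, {"dx": -0.116, "dy": -0.476, "dz": 0, "rx": 0, "ry": 0, "rz": 0, "claw": 0.35}, {"dx": -0.116, "dy": -0.476, "dz": 0, "rx": 0, "ry": 0, "rz": 0, "claw": 0.35}, {"dx": -0.116, "dy": -0.476, "dz": 0, "rx": 0, "ry": 0, "rz": 0, "claw": 0.35}, {"dx": -0.116, "dy": -0.476, "dz": 0, "rx": 0, "ry": 0, "rz": 0, "claw": 0.35}, {"dx": 0, "dy": 0, "dz": 0, "rx": 0, "ry": 0, "rz": 0, "claw": 0.35}, {"dx": 0, "dy": 0, "dz": 0, "rx": 0, "ry": 0, "rz": 0, "claw": 0.35}])

```text
time_s: 3.9
ee_pos: [0.4784, -0.4029, 0.1981]
eef_rot: [3.141, -0.001, -3.12]
force: [0.3, -0.3, 0.2]
grip_width: 0.0609
grip_force: 0.0
```

```bash
python3 - <<'E'
from h import *
o=telemetry.get_obs(); c=viewer.camera("wrist"); save(c,"w3.png"); print(o["ee_pos"],o["eef_rot"])
Q=wcloud(c,o)
P=Q.reshape(-1,3)
b=(P[:,0]>.28)&(P[:,0]<.6)&(P[:,1]>-.46)&(P[:,1]<-.36)&(P[:,2]>.05)&(P[:,2]<.075)
x=P[b]
for a in np.arange(.30,.56,.02):
    q=x[abs(x[:,0]-a)<.005]
    if len(q): print(round(a,2),len(q),np.round([q[:,1].min(),q[:,1].max(),np.median(q[:,2])],3))
print(x[:,0].min(),x[:,0].max())
E
```

```text
[ 0.4783854  -0.40292684  0.19810537] [ 3.14057482e+00 -7.89560301e-04 -3.11985952e+00]
0.32 55 [-0.42  -0.404  0.06 ]
0.34 269 [-0.421 -0.401  0.062]
0.36 269 [-0.421 -0.401  0.061]
0.38 271 [-0.42  -0.4    0.061]
0.4 209 [-0.418 -0.401  0.058]
0.42 292 [-0.424 -0.395  0.059]
0.44 365 [-0.424 -0.395  0.06 ]
0.46 366 [-0.423 -0.394  0.06 ]
0.48 352 [-0.422 -0.393  0.06 ]
0.5 338 [-0.422 -0.393  0.06 ]
0.52 328 [-0.422 -0.392  0.06 ]
0.3208840015383893 0.5286383320049501
```

View pics/w3.png

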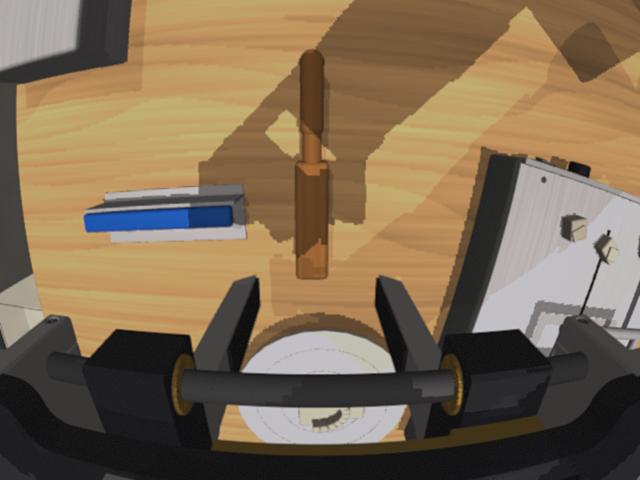

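Request:
step_arm(grip_force=35, plan=[{"dx": 0.03, "dy": -0.05, "dz": 0.3, "rx": 0, "ry": 0, "rz": 0, "claw": 0.35}, {"dx": 0, "dy": 0, "dz": 0.35, "rx": 0, "ry": 0, "rz": 0, "claw": 0.35}, {"dx": 0, "dy": 0, "dz": 0.35, "rx": 0, "ry": 0, "rz": 0, "claw": 0.35}, {"dx": 0, "dy": 0, "dz": 0.25, "rx": 0, "ry": 0, "rz": 0, "claw": 0.35}, {"dx": 0, "dy": 0, "dz": 0.14, "rx": 0, "ry": 0, "rz": 0, "claw": 0.35}, {"dx": 0, "dy": 0, "dz": 0, "rx": 0, "ry": 0, "rz": 0, "claw": 0.35}, {"dx": 0, "dy": 0, "dz": 0, "rx": 0, "ry": 0, "rz": 0, "claw": 0.8}, {"dx": 0, "dy": 0, "dz": 0, "rx": 0, "ry": 0, "rz": 0, "claw": 0.8}, {"dx": 0, "dy": 0, "dz": 0, "rx": 0, "ry": 0, "rz": 0, "claw": 0.8}, {"dx": 0, "dy": 0, "dz": 0, "rx": 0, "ry": 0, "rz": 0, "claw": 0.8}])

```text
time_s: 4.95
ee_pos: [0.4752, -0.4093, 0.0605]
eef_rot: [-3.141, 0.001, -3.121]
force: [0.2, -0.1, 0.1]
grip_width: 0.0328
grip_force: 0.0
```

Request:
step_arm(plan=[{"dx": 0, "dy": 0, "dz": 0, "rx": 0, "ry": 0, "rz": 0, "claw": 0.8}, {"dx": 0, "dy": 0, "dz": 0, "rx": 0, "ry": 0, "rz": 0, "claw": 0.8}, {"dx": 0, "dy": 0, "dz": 0, "rx": 0, "ry": 0, "rz": 0, "claw": 0.8}])

```text
time_s: 5.25
ee_pos: [0.4749, -0.4092, 0.0598]
eef_rot: [-3.142, -0.0, -3.121]
force: [-0.2, -0.3, -0.0]
grip_width: 0.019
grip_force: 0.0
```

Request:
step_arm(plan=[{"dx": 0, "dy": 0, "dz": -0.15, "rx": 0, "ry": 0, "rz": 0, "claw": 0.8}, {"dx": 0, "dy": 0, "dz": -0.35, "rx": 0, "ry": 0, "rz": 0, "claw": 0.8}, {"dx": 0, "dy": 0, "dz": -0.4, "rx": 0, "ry": 0, "rz": 0, "claw": 0.8}, {"dx": 0, "dy": 0, "dz": -0.35, "rx": 0, "ry": 0, "rz": 0, "claw": 0.8}])

```text
time_s: 5.65
ee_pos: [0.475, -0.4092, 0.188]
eef_rot: [-3.14, 0.001, -3.121]
force: [0.9, -0.2, 0.8]
grip_width: 0.0189
grip_force: 0.0
```

```bash
python3 - <<'E'
from h import *
o=telemetry.get_obs(); c=viewer.camera("wrist"); save(c,"w4.png"); print(o["ee_pos"],o["eef_rot"],o["grip_width"],o["grip_force"])
E
```

```text
[ 0.47501508 -0.40917217  0.18799862] [-3.14043645e+00  1.13482996e-03 -3.12071345e+00] 0.018944629772556003 0.0
```

View pics/w4.png

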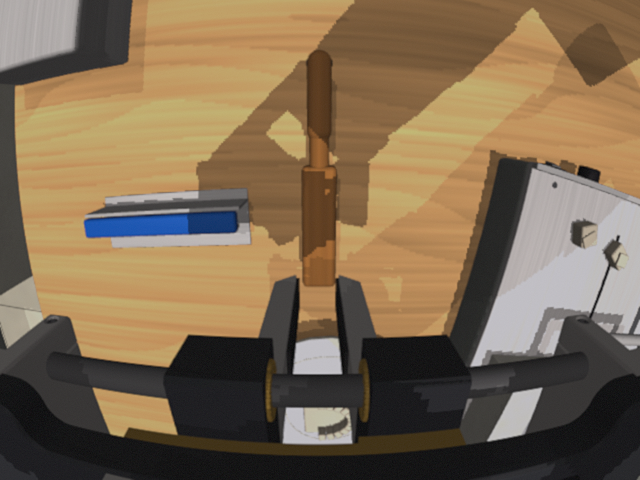

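```bash
python3 - <<'E'
from h import *
o=telemetry.get_obs(); c=viewer.camera("wrist")
Q=wcloud(c,dict(ee_pos=np.zeros(3),eef_rot=np.zeros(3))); 
for (u,v) in [(285,285),(290,300),(280,320),(355,285),(350,300),(320,225),(320,170),(320,280)]: print(u,v,np.round(Q[v,u],3),c["z_map"][v,u])
print(c["tool_from_camera"],[c[k] for k in("fx","fy","cx","cy")])
print([k for k in dir(ctrl) if k[0]!="_"])
P=wcloud(c,o); x=P.reshape(-1,3)
b=(x[:,0]>.28)&(x[:,0]<.6)&(x[:,1]>-.46)&(x[:,1]<-.36)&(x[:,2]>.05)&(x[:,2]<.075); x=x[b]
for a in (.34,.38,.44,.48,.52):
    q=x[abs(x[:,0]-a)<.005]; print(a,len(q),np.round([q[:,1].min(),q[:,1].max(),np.median(q[:,2])],3))
c=viewer.camera("scene"); save(c,"s4.png"); c=viewer.camera("top"); save(c,"t4.png")
E
```

```text
285 285 [ 0.01  -0.016 -0.02 ] 0.17741442
290 300 [ 0.01  -0.012 -0.036] 0.16162762
280 320 [ 0.01  -0.015 -0.054] 0.14486893
355 285 [ 0.01   0.018 -0.018] 0.17925064
350 300 [ 0.01   0.014 -0.036] 0.16118857
320 225 [0.003 0.002 0.134] 0.32697174
320 170 [0.051 0.002 0.135] 0.31517467
320 280 [-0.05   0.002  0.135] 0.34275496
[[-5.49895291e-04 -9.61786029e-01 -2.73801628e-01  8.01967987e-02]
 [ 9.99999739e-01 -6.57311708e-04  3.00575534e-04 -5.67176186e-04]
 [-4.69062365e-04 -2.73801391e-01  9.61786139e-01 -1.84174357e-01]
 [ 0.00000000e+00  0.00000000e+00  0.00000000e+00  1.00000000e+00]] [371.64829954431775, 371.64829954431775, 317.03562837657, 239.02921941968836]
['MotionError', 'tcp_to_tips']
0.34 289 [-0.422 -0.401  0.062]
0.38 271 [-0.421 -0.401  0.061]
0.44 383 [-0.424 -0.394  0.06 ]
0.48 368 [-0.423 -0.394  0.06 ]
0.52 326 [-0.422 -0.393  0.06 ]
```

```bash
python3 - <<'E'
from h import *
o=telemetry.get_obs(); c=viewer.camera("wrist")
Q=wcloud(c,dict(ee_pos=np.zeros(3),eef_rot=np.zeros(3)))
m=(Q[...,2]<.06)&(abs(Q[...,1])<.05)&(Q[...,2]>-.1)&(abs(Q[...,0])<.02)
q=Q[m]; vv,uu=np.where(m)
for s in (-1,1):
    k=(q[:,1]*s>0); a=q[k]; print(s,k.sum(),np.round(np.percentile(a[:,2],[50,95,99,100]),3)); t=a[a[:,2]>np.percentile(a[:,2],97)]; print(np.round(t.min(0),3),np.round(t.max(0),3), vv[k].min())
print(np.round(Q[265:300:3,287],3).tolist())
E
```

```text
-1 2720 [-0.054 -0.015 -0.007 -0.004]
[-0.008 -0.018 -0.012] [ 0.011 -0.01  -0.004] 276
1 2710 [-0.054 -0.015 -0.008 -0.005]
[-0.007  0.009 -0.012] [ 0.01   0.019 -0.005] 276
[[-0.054, -0.032, 0.187], [-0.058, -0.033, 0.188], [-0.061, -0.033, 0.188], [-0.065, -0.033, 0.188], [-0.068, -0.033, 0.188], [0.01, -0.016, -0.011], [0.01, -0.015, -0.017], [0.01, -0.015, -0.02], [0.01, -0.015, -0.023], [0.01, -0.014, -0.027], [0.009, -0.014, -0.029], [0.01, -0.014, -0.034]]
```

```bash
python3 - <<'E'
import cv2
a=cv2.imread("pics/s4.png")[120:300,120:360]; cv2.imwrite("pics/v5.png",cv2.resize(a,(800,600),interpolation=cv2.INTER_CUBIC))
E
```

View pics/v5.png

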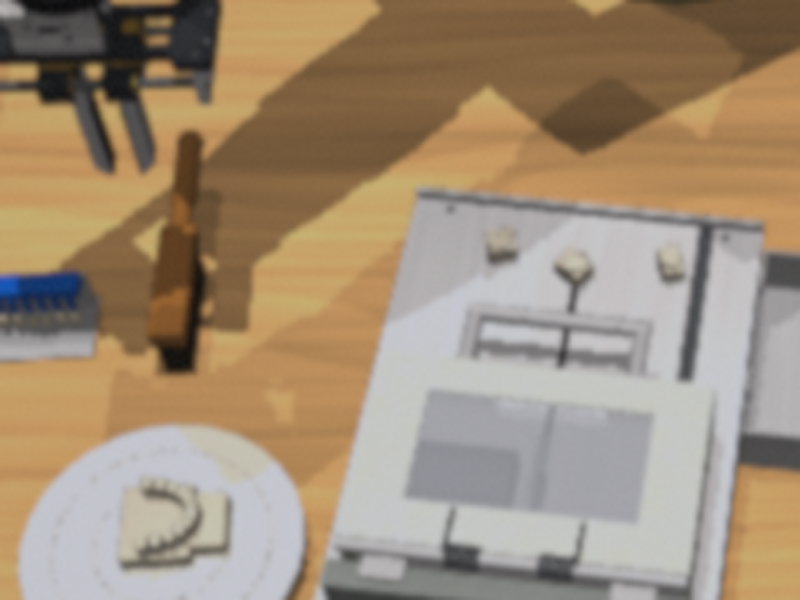

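```bash
python3 - <<'E'
from h import *
o=telemetry.get_obs(); print(o["ee_pos"])
for n in ("scene","top"):
    c=viewer.camera(n); P=cloud(c).reshape(-1,3)
    m=(abs(P[:,0]-.475)<.02)&(abs(P[:,1]+.409)<.04)&(P[:,2]>.1)&(P[:,2]<.24); q=P[m]
    print(n,m.sum(),np.round(np.percentile(q[:,2],[0,1,3,10,30]),3) if m.sum() else "")
    print(np.round(q[np.argsort(q[:,2])[:12]],3).tolist())
E
```

```text
[ 0.47475511 -0.40892616  0.18459082]
scene 191 [0.188 0.193 0.195 0.198 0.209]
[[0.481, -0.42, 0.188], [0.485, -0.394, 0.192], [0.482, -0.419, 0.193], [0.485, -0.416, 0.193], [0.476, -0.417, 0.193], [0.48, -0.417, 0.194], [0.484, -0.416, 0.195], [0.475, -0.417, 0.195], [0.485, -0.425, 0.196], [0.488, -0.42, 0.197], [0.485, -0.42, 0.197], [0.486, -0.396, 0.197]]
top 0 
[]
```

Request:
step_arm(plan=[{"dx": 0, "dy": 0, "dz": 0.1, "rx": 0, "ry": 0, "rz": 0, "claw": 0.35}, {"dx": 0, "dy": 0, "dz": 0.1, "rx": 0, "ry": 0, "rz": 0, "claw": 0.35}, {"dx": 0, "dy": 0, "dz": 0.2, "rx": 0, "ry": 0, "rz": 0, "claw": 0.35}, {"dx": 0, "dy": 0, "dz": 0.2, "rx": 0, "ry": 0, "rz": 0, "claw": 0.35}, {"dx": 0, "dy": 0, "dz": 0.25, "rx": 0, "ry": 0, "rz": 0, "claw": 0.35}, {"dx": 0, "dy": 0, "dz": 0.25, "rx": 0, "ry": 0, "rz": 0, "claw": 0.35}, {"dx": 0, "dy": 0, "dz": 0.2, "rx": 0, "ry": 0, "rz": 0, "claw": 0.35}, {"dx": 0, "dy": 0, "dz": 0.16, "rx": 0, "ry": 0, "rz": 0, "claw": 0.35}, {"dx": 0, "dy": 0, "dz": 0, "rx": 0, "ry": 0, "rz": 0, "claw": 0.35}, {"dx": 0, "dy": 0, "dz": 0, "rx": 0, "ry": 0, "rz": 0, "claw": 0.6}])

```text
time_s: 7.0
ee_pos: [0.475, -0.4092, 0.0389]
eef_rot: [3.142, -0.0, -3.121]
force: [-1.1, -0.6, -0.1]
grip_width: 0.0561
grip_force: 0.0
```

Request:
step_arm(plan=[{"dx": 0, "dy": 0, "dz": 0, "rx": 0, "ry": 0, "rz": 0, "claw": 0.9}, {"dx": 0, "dy": 0, "dz": 0, "rx": 0, "ry": 0, "rz": 0, "claw": 0.9}, {"dx": 0, "dy": 0, "dz": 0, "rx": 0, "ry": 0, "rz": 0, "claw": 0.9}, {"dx": 0, "dy": 0, "dz": 0, "rx": 0, "ry": 0, "rz": 0, "claw": 0.9}, {"dx": 0, "dy": 0, "dz": 0, "rx": 0, "ry": 0, "rz": 0, "claw": 0.9}])

```text
time_s: 7.5
ee_pos: [0.4752, -0.4093, 0.0393]
eef_rot: [-3.141, 0.001, -3.121]
force: [0.4, 1.3, 4.3]
grip_width: 0.03
grip_force: 34.9
```

Request:
step_arm(plan=[{"dx": 0, "dy": 0, "dz": -0.15, "rx": 0, "ry": 0, "rz": 0, "claw": 0.9}, {"dx": 0, "dy": 0, "dz": -0.35, "rx": 0, "ry": 0, "rz": 0, "claw": 0.9}, {"dx": 0, "dy": 0, "dz": -0.4, "rx": 0, "ry": 0, "rz": 0, "claw": 0.9}, {"dx": 0, "dy": 0, "dz": -0.35, "rx": 0, "ry": 0, "rz": 0, "claw": 0.9}, {"dx": 0, "dy": 0, "dz": 0, "rx": 0, "ry": 0, "rz": 0, "claw": 0.9}])

```text
time_s: 8.0
ee_pos: [0.4763, -0.4104, 0.1701]
eef_rot: [-3.135, 0.006, -3.121]
force: [0.1, -0.0, -1.2]
grip_width: 0.0295
grip_force: 34.9
```

Request:
step_arm(plan=[{"dx": -0.006, "dy": 0.35, "dz": 0, "rx": 0, "ry": 0, "rz": 0, "claw": 0.9}, {"dx": -0.006, "dy": 0.42, "dz": 0, "rx": 0, "ry": 0, "rz": 0, "claw": 0.9}, {"dx": -0.006, "dy": 0.42, "dz": 0, "rx": 0, "ry": 0, "rz": 0, "claw": 0.9}, {"dx": -0.006, "dy": 0.42, "dz": 0, "rx": 0, "ry": 0, "rz": 0, "claw": 0.9}, {"dx": -0.006, "dy": 0.3, "dz": 0, "rx": 0, "ry": 0, "rz": 0, "claw": 0.9}, {"dx": -0.002, "dy": 0.18, "dz": 0, "rx": 0, "ry": 0, "rz": 0.055, "claw": 0.9}, {"dx": 0, "dy": 0, "dz": 0, "rx": 0, "ry": 0, "rz": 0.054, "claw": 0.9}, {"dx": 0, "dy": 0, "dz": 0, "rx": 0, "ry": 0, "rz": 0, "claw": 0.9}, {"dx": 0, "dy": 0, "dz": 0, "rx": 0, "ry": 0, "rz": 0, "claw": 0.9}])

```text
time_s: 8.9
ee_pos: [0.4736, -0.2002, 0.1636]
eef_rot: [3.142, -0.0, 2.994]
force: [0.0, -0.7, -1.4]
grip_width: 0.0296
grip_force: 34.9
```

```bash
python3 - <<'E'
from h import *
o=telemetry.get_obs(); c=viewer.camera("wrist"); save(c,"w6.png"); print(o["ee_pos"],o["eef_rot"],o["grip_width"],o["force"])
c=viewer.camera("scene"); P=cloud(c).reshape(-1,3)
m=(abs(P[:,0]-.45)<.13)&(P[:,1]<-.15)&(P[:,1]>-.25)&(P[:,2]>.1)&(P[:,2]<.18); q=P[m]; print(np.round(np.percentile(q,[0,1,3,10,50],axis=0),3))
E
```

```text
[ 0.47363354 -0.20024752  0.16360975] [ 3.14155910e+00 -4.11844891e-04  2.99357872e+00] 0.029577288081791348 [ 0.01350479 -0.71027729 -1.43513578]
[[ 0.442 -0.225  0.12 ]
 [ 0.455 -0.22   0.123]
 [ 0.466 -0.217  0.125]
 [ 0.48  -0.213  0.127]
 [ 0.526 -0.193  0.145]]
```

View pics/w6.png

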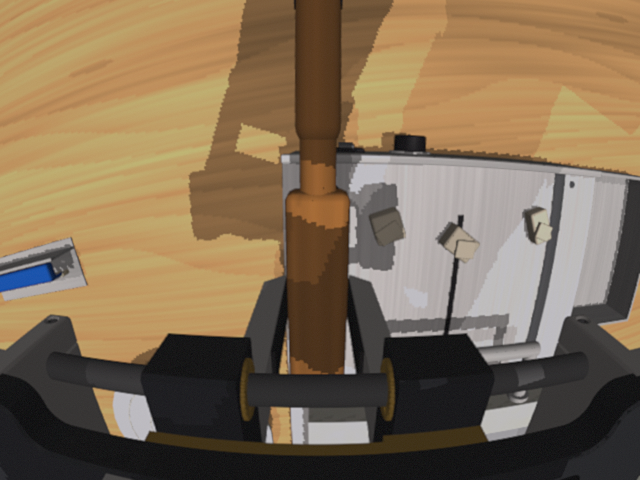

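Request:
step_arm(plan=[{"dx": 0, "dy": 0, "dz": 0.15, "rx": 0, "ry": 0, "rz": 0, "claw": 0.9}, {"dx": 0, "dy": 0, "dz": 0.2, "rx": 0, "ry": 0, "rz": 0, "claw": 0.9}, {"dx": 0, "dy": 0, "dz": 0.1, "rx": 0, "ry": 0, "rz": 0, "claw": 0.9}, {"dx": 0, "dy": 0, "dz": 0.03, "rx": 0, "ry": 0, "rz": 0, "claw": 0.9}, {"dx": 0, "dy": 0.05, "dz": 0, "rx": 0, "ry": 0, "rz": 0, "claw": 0.9}, {"dx": 0, "dy": 0.1, "dz": 0, "rx": 0, "ry": 0, "rz": 0, "claw": 0.9}])

```text
time_s: 9.6
ee_pos: [0.4764, -0.1853, 0.1164]
eef_rot: [-3.141, 0.001, 2.991]
force: [-0.2, -0.2, -0.7]
grip_width: 0.0294
grip_force: 34.9
```

Request:
step_arm(plan=[{"dx": 0, "dy": 0.12, "dz": 0, "rx": 0, "ry": 0, "rz": 0, "claw": 0.9}, {"dx": 0, "dy": 0.12, "dz": 0, "rx": 0, "ry": 0, "rz": 0, "claw": 0.9}, {"dx": 0, "dy": 0.12, "dz": 0, "rx": 0, "ry": 0, "rz": 0, "claw": 0.9}, {"dx": 0, "dy": 0.12, "dz": 0, "rx": 0, "ry": 0, "rz": 0, "claw": 0.9}, {"dx": 0, "dy": 0.12, "dz": 0, "rx": 0, "ry": 0, "rz": 0, "claw": 0.9}, {"dx": 0, "dy": 0.12, "dz": 0, "rx": 0, "ry": 0, "rz": 0, "claw": 0.9}, {"dx": 0, "dy": 0.12, "dz": 0, "rx": 0, "ry": 0, "rz": 0, "claw": 0.9}, {"dx": 0, "dy": 0.12, "dz": 0, "rx": 0, "ry": 0, "rz": 0, "claw": 0.9}])

```text
time_s: 10.4
ee_pos: [0.4906, -0.0894, 0.1158]
eef_rot: [3.142, 0.0, 2.991]
force: [-0.6, 0.2, -1.3]
grip_width: 0.0295
grip_force: 34.9
```

```bash
python3 - <<'E'
from h import *
o=telemetry.get_obs(); print(o["ee_pos"],o["force"],o["grip_width"])
for n in ("scene","top"): c=viewer.camera(n); save(c,n+"7.png"); a=c["img"][140:340,180:420,::-1]; cv2.imwrite(f"pics/v{n}7.png",cv2.resize(a,(480,400)))
a=np.hstack([cv2.imread("pics/vscene7.png"),cv2.imread("pics/vtop7.png")]); cv2.imwrite("pics/v7.png",cv2.resize(a,(800,333)))
E
```

```text
[ 0.49056585 -0.08935634  0.11577028] [-0.57967814  0.22163289 -1.26695155] 0.029510789281843475
```

View pics/v7.png

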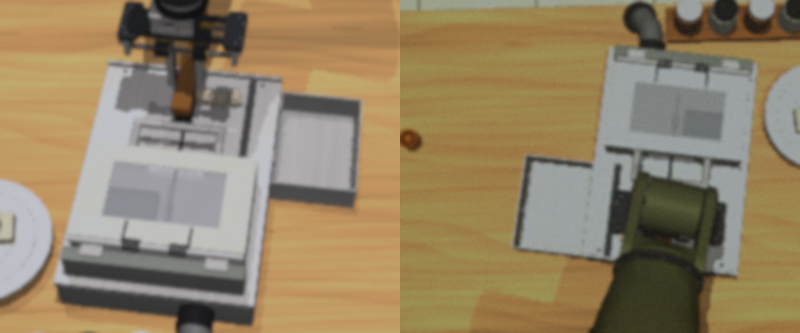

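Request:
step_arm(plan=[{"dx": 0, "dy": 0.12, "dz": 0, "rx": 0, "ry": 0, "rz": 0, "claw": 0.9}, {"dx": 0, "dy": 0.12, "dz": 0, "rx": 0, "ry": 0, "rz": 0, "claw": 0.9}, {"dx": 0, "dy": 0.12, "dz": 0, "rx": 0, "ry": 0, "rz": 0, "claw": 0.9}, {"dx": 0, "dy": 0.12, "dz": 0, "rx": 0, "ry": 0, "rz": 0, "claw": 0.9}, {"dx": 0, "dy": 0.12, "dz": 0, "rx": 0, "ry": 0, "rz": 0, "claw": 0.9}, {"dx": 0, "dy": 0.12, "dz": 0, "rx": 0, "ry": 0, "rz": 0, "claw": 0.9}, {"dx": 0, "dy": 0.12, "dz": 0, "rx": 0, "ry": 0, "rz": 0, "claw": 0.9}, {"dx": 0, "dy": 0.12, "dz": 0, "rx": 0, "ry": 0, "rz": 0, "claw": 0.9}, {"dx": 0, "dy": 0.12, "dz": 0, "rx": 0, "ry": 0, "rz": 0, "claw": 0.9}, {"dx": 0, "dy": 0.12, "dz": 0, "rx": 0, "ry": 0, "rz": 0, "claw": 0.9}])

```text
time_s: 11.5
ee_pos: [0.5085, 0.0293, 0.1157]
eef_rot: [-3.142, -0.0, 2.991]
force: [-0.3, -1.0, -0.9]
grip_width: 0.0294
grip_force: 34.9
```

Request:
step_arm(plan=[{"dx": 0, "dy": 0.12, "dz": 0, "rx": 0, "ry": 0, "rz": 0, "claw": 0.9}, {"dx": 0, "dy": 0.12, "dz": 0, "rx": 0, "ry": 0, "rz": 0, "claw": 0.9}, {"dx": 0, "dy": 0.12, "dz": 0, "rx": 0, "ry": 0, "rz": 0, "claw": 0.9}, {"dx": 0, "dy": 0.12, "dz": 0, "rx": 0, "ry": 0, "rz": 0, "claw": 0.9}, {"dx": 0, "dy": 0, "dz": 0, "rx": 0, "ry": 0, "rz": 0, "claw": 0.9}])

```text
time_s: 12.0
ee_pos: [0.5157, 0.0771, 0.1157]
eef_rot: [3.141, 0.0, 2.993]
force: [0.1, 0.1, -1.1]
grip_width: 0.0295
grip_force: 34.9
```

Request:
step_arm(plan=[{"dx": 0, "dy": 0, "dz": -0.2, "rx": 0, "ry": 0, "rz": 0, "claw": 0.9}, {"dx": 0, "dy": 0, "dz": -0.4, "rx": 0, "ry": 0, "rz": 0, "claw": 0.9}, {"dx": 0, "dy": -0.4, "dz": -0.2, "rx": 0, "ry": 0, "rz": 0, "claw": 0.9}, {"dx": 0, "dy": -0.45, "dz": 0, "rx": 0, "ry": 0, "rz": 0, "claw": 0.9}, {"dx": 0, "dy": -0.45, "dz": 0, "rx": 0, "ry": 0, "rz": 0, "claw": 0.9}, {"dx": 0, "dy": -0.45, "dz": 0, "rx": 0, "ry": 0, "rz": 0, "claw": 0.9}])

```text
time_s: 12.6
ee_pos: [0.4888, -0.0991, 0.196]
eef_rot: [-3.141, 0.001, 2.991]
force: [0.3, 0.1, -0.3]
grip_width: 0.0301
grip_force: 34.9
```

```bash
python3 - <<'E'
from h import *
from scipy import ndimage
o=telemetry.get_obs(); print(o["ee_pos"],o["force"],o["grip_width"])
for n in ("scene","top"):
    c=viewer.camera(n); save(c,n+"8.png"); a=c["img"][140:340,180:420,::-1]; cv2.imwrite(f"pics/v{n}8.png",cv2.resize(a,(480,400)))
    Q=cloud(c); L=(Q[...,2]>.009)&(Q[...,2]<.045)&(Q[...,0]>.44)&(Q[...,0]<.60)&(Q[...,1]>.06)&(Q[...,1]<.18)
    lab,k=ndimage.label(L)
    for i in range(1,k+1):
        m=lab==i
        if m.sum()>12: print(n,"blob",m.sum(),np.round(Q[m].mean(0),3),np.round(Q[m].min(0),3),np.round(Q[m].max(0),3))
a=np.hstack([cv2.imread("pics/vscene8.png"),cv2.imread("pics/vtop8.png")]); cv2.imwrite("pics/v8.png",cv2.resize(a,(800,333)))
E
```

```text
[ 0.4887742  -0.09910653  0.19601429] [ 0.30063613  0.12528753 -0.32860436] 0.03005533387764902
scene blob 546 [0.475 0.11  0.025] [0.444 0.064 0.01 ] [0.537 0.18  0.045]
scene blob 13 [0.576 0.173 0.029] [0.55  0.17  0.017] [0.599 0.177 0.044]
top blob 48 [0.563 0.174 0.028] [0.525 0.168 0.009] [0.599 0.179 0.044]
top blob 159 [0.491 0.091 0.021] [0.458 0.065 0.009] [0.527 0.119 0.029]
```

View pics/v8.png

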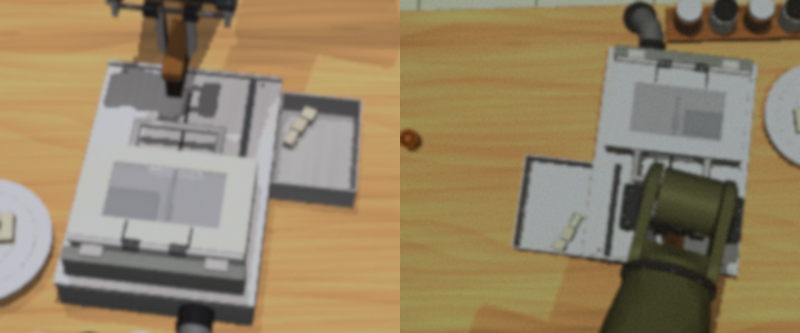

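Request:
step_arm(plan=[{"dx": 0, "dy": 0, "dz": 0, "rx": 0, "ry": 0, "rz": -0.055, "claw": 0.9}, {"dx": 0, "dy": 0, "dz": 0, "rx": 0, "ry": 0, "rz": -0.054, "claw": 0.9}, {"dx": 0.029, "dy": -0.35, "dz": 0, "rx": 0, "ry": 0, "rz": 0, "claw": 0.9}, {"dx": 0.029, "dy": -0.46, "dz": 0, "rx": 0, "ry": 0, "rz": 0, "claw": 0.9}, {"dx": 0.029, "dy": -0.48, "dz": 0, "rx": 0, "ry": 0, "rz": 0, "claw": 0.9}, {"dx": 0.029, "dy": -0.48, "dz": 0, "rx": 0, "ry": 0, "rz": 0, "claw": 0.9}, {"dx": 0.029, "dy": -0.48, "dz": 0, "rx": 0, "ry": 0, "rz": 0, "claw": 0.9}, {"dx": 0.029, "dy": -0.48, "dz": 0, "rx": 0, "ry": 0, "rz": 0, "claw": 0.9}, {"dx": 0.029, "dy": -0.368, "dz": 0, "rx": 0, "ry": 0, "rz": 0, "claw": 0.9}, {"dx": 0, "dy": 0, "dz": 0.1, "rx": 0, "ry": 0, "rz": 0, "claw": 0.9}])

```text
time_s: 13.7
ee_pos: [0.4748, -0.4112, 0.1858]
eef_rot: [-3.14, 0.001, -3.124]
force: [-1.0, 0.8, -1.2]
grip_width: 0.0298
grip_force: 34.9
```

Request:
step_arm(plan=[{"dx": 0, "dy": 0, "dz": 0.25, "rx": 0, "ry": 0, "rz": 0, "claw": 0.9}, {"dx": 0, "dy": 0, "dz": 0.3, "rx": 0, "ry": 0, "rz": 0, "claw": 0.9}, {"dx": 0, "dy": 0, "dz": 0.3, "rx": 0, "ry": 0, "rz": 0, "claw": 0.9}, {"dx": 0, "dy": 0, "dz": 0.25, "rx": 0, "ry": 0, "rz": 0, "claw": 0.9}, {"dx": 0, "dy": 0, "dz": 0.15, "rx": 0, "ry": 0, "rz": 0, "claw": 0.9}, {"dx": 0, "dy": 0, "dz": 0.1, "rx": 0, "ry": 0, "rz": 0, "claw": 0.9}, {"dx": 0, "dy": 0, "dz": 0, "rx": 0, "ry": 0, "rz": 0, "claw": 0.9}, {"dx": 0, "dy": 0, "dz": 0, "rx": 0, "ry": 0, "rz": 0, "claw": 0.9}])

```text
time_s: 14.5
ee_pos: [0.476, -0.4077, 0.0518]
eef_rot: [-3.141, 0.001, -3.121]
force: [0.3, 0.0, -0.3]
grip_width: 0.0301
grip_force: 34.9
```

Still 13 mm above the standing height (0.039); ease down the rest, release, and rise.

Request:
step_arm(plan=[{"dx": 0, "dy": -0.015, "dz": 0.06, "rx": 0, "ry": 0, "rz": 0, "claw": 0.9}, {"dx": 0, "dy": 0, "dz": 0.045, "rx": 0, "ry": 0, "rz": 0, "claw": 0.9}, {"dx": 0, "dy": 0, "dz": 0.02, "rx": 0, "ry": 0, "rz": 0, "claw": 0.9}, {"dx": 0, "dy": 0, "dz": 0, "rx": 0, "ry": 0, "rz": 0, "claw": 0.9}, {"dx": 0, "dy": 0, "dz": 0, "rx": 0, "ry": 0, "rz": 0, "claw": 0.9}])

```text
time_s: 15.0
ee_pos: [0.4758, -0.4091, 0.0392]
eef_rot: [-3.141, 0.001, -3.121]
force: [-3.4, 1.5, 8.4]
grip_width: 0.0299
grip_force: 35.0
```

Request:
step_arm(plan=[{"dx": 0, "dy": 0, "dz": 0, "rx": 0, "ry": 0, "rz": 0, "claw": 0.6}, {"dx": 0, "dy": 0, "dz": 0, "rx": 0, "ry": 0, "rz": 0, "claw": 0.4}, {"dx": 0, "dy": 0, "dz": 0, "rx": 0, "ry": 0, "rz": 0, "claw": 0.4}, {"dx": 0, "dy": 0, "dz": 0, "rx": 0, "ry": 0, "rz": 0, "claw": 0.4}])

```text
time_s: 15.4
ee_pos: [0.4755, -0.4089, 0.0381]
eef_rot: [3.141, -0.0, -3.121]
force: [-0.2, -0.9, -0.5]
grip_width: 0.0558
grip_force: 0.0
```

Request:
step_arm(plan=[{"dx": 0, "dy": 0, "dz": -0.15, "rx": 0, "ry": 0, "rz": 0, "claw": 0.4}, {"dx": 0, "dy": 0, "dz": -0.3, "rx": 0, "ry": 0, "rz": 0, "claw": 0.4}, {"dx": 0, "dy": 0, "dz": -0.45, "rx": 0, "ry": 0, "rz": 0, "claw": 0.4}, {"dx": 0, "dy": 0, "dz": -0.45, "rx": 0, "ry": 0, "rz": 0, "claw": 0.4}, {"dx": 0, "dy": 0, "dz": -0.4, "rx": 0, "ry": 0, "rz": 0, "claw": 0.4}, {"dx": 0, "dy": 0, "dz": 0, "rx": 0, "ry": 0, "rz": 0, "claw": 0.4}])

```text
time_s: 16.0
ee_pos: [0.4769, -0.4102, 0.2209]
eef_rot: [-3.134, 0.007, -3.121]
force: [0.5, -0.0, 0.3]
grip_width: 0.0564
grip_force: 0.0
```

```bash
python3 - <<'E'
from h import *
o=telemetry.get_obs(); c=viewer.camera("wrist"); save(c,"w9.png"); print(o["ee_pos"],o["eef_rot"],o["grip_width"],o["time_s"])
x=wcloud(c,o).reshape(-1,3)
b=(x[:,0]>.28)&(x[:,0]<.6)&(x[:,1]>-.46)&(x[:,1]<-.36)&(x[:,2]>.05)&(x[:,2]<.085); x=x[b]
for a in (.34,.38,.44,.48,.52):
    q=x[abs(x[:,0]-a)<.005]; print(a,len(q),np.round([q[:,1].min(),q[:,1].max(),np.median(q[:,2])],3) if len(q) else 0)
print(x[:,0].min(),x[:,0].max())
E
```

```text
[ 0.47686309 -0.41015161  0.22085668] [-3.13410012  0.00737007 -3.12062337] 0.0563597373601575 16.0
0.34 240 [-0.421 -0.401  0.062]
0.38 234 [-0.42  -0.401  0.061]
0.44 353 [-0.425 -0.395  0.06 ]
0.48 327 [-0.423 -0.394  0.06 ]
0.52 284 [-0.423 -0.394  0.06 ]
0.3206767123470454 0.5294749720586748
```

Request:
step_arm(plan=[{"dx": 0, "dy": 0, "dz": 0, "rx": 0, "ry": 0, "rz": 0.0925, "claw": 0.6}, {"dx": 0, "dy": 0, "dz": 0, "rx": 0, "ry": 0, "rz": 0.0925, "claw": 0.6}, {"dx": 0, "dy": 0, "dz": 0, "rx": 0, "ry": 0, "rz": 0.0925, "claw": 0.6}, {"dx": 0, "dy": 0, "dz": 0, "rx": 0, "ry": 0, "rz": 0.0925, "claw": 0.6}, {"dx": 0, "dy": 0, "dz": 0, "rx": 0, "ry": 0, "rz": 0.0925, "claw": 0.6}, {"dx": 0, "dy": 0, "dz": 0, "rx": 0, "ry": 0, "rz": 0.0925, "claw": 0.6}, {"dx": 0, "dy": 0, "dz": 0, "rx": 0, "ry": 0, "rz": 0.0925, "claw": 0.6}, {"dx": 0, "dy": 0, "dz": 0, "rx": 0, "ry": 0, "rz": 0.0925, "claw": 0.6}, {"dx": 0, "dy": 0, "dz": 0, "rx": 0, "ry": 0, "rz": 0.0925, "claw": 0.6}, {"dx": 0, "dy": 0, "dz": 0, "rx": 0, "ry": 0, "rz": 0.0925, "claw": 0.6}])

```text
time_s: 17.05
ee_pos: [0.4752, -0.4086, 0.2124]
eef_rot: [-3.141, -0.001, 1.703]
force: [0.3, 0.6, 0.3]
grip_width: 0.0374
grip_force: 0.0
```

Request:
step_arm(plan=[{"dx": 0, "dy": 0, "dz": 0, "rx": 0, "ry": 0, "rz": 0.0915, "claw": 0.6}, {"dx": 0, "dy": 0, "dz": 0, "rx": 0, "ry": 0, "rz": 0.0915, "claw": 0.6}, {"dx": 0.38, "dy": 0.06, "dz": 0, "rx": 0, "ry": 0, "rz": 0, "claw": 0.6}, {"dx": 0.48, "dy": 0.063, "dz": 0, "rx": 0, "ry": 0, "rz": 0, "claw": 0.6}, {"dx": 0.48, "dy": 0.063, "dz": 0, "rx": 0, "ry": 0, "rz": 0, "claw": 0.6}, {"dx": 0.48, "dy": 0.063, "dz": 0, "rx": 0, "ry": 0, "rz": 0, "claw": 0.6}, {"dx": 0.48, "dy": 0.063, "dz": 0, "rx": 0, "ry": 0, "rz": 0, "claw": 0.6}, {"dx": 0.48, "dy": 0.063, "dz": 0, "rx": 0, "ry": 0, "rz": 0, "claw": 0.6}, {"dx": 0.43, "dy": 0.06, "dz": 0, "rx": 0, "ry": 0, "rz": 0, "claw": 0.6}, {"dx": 0, "dy": 0, "dz": 0, "rx": 0, "ry": 0, "rz": 0, "claw": 0.6}])

```text
time_s: 18.05
ee_pos: [0.5666, -0.0935, 0.2126]
eef_rot: [-3.14, -0.001, 1.427]
force: [-0.9, -1.0, 0.3]
grip_width: 0.0375
grip_force: 0.0
```

Request:
step_arm(plan=[{"dx": 0, "dy": 0, "dz": 0, "rx": 0, "ry": 0, "rz": 0, "claw": 0.6}, {"dx": 0, "dy": 0, "dz": 0, "rx": 0, "ry": 0, "rz": 0, "claw": 0.6}])

```text
time_s: 18.25
ee_pos: [0.5658, -0.0988, 0.2129]
eef_rot: [-3.141, 0.0, 1.421]
force: [-0.6, -0.1, 0.0]
grip_width: 0.0374
grip_force: 0.0
```

```bash
python3 - <<'E'
from h import *
o=telemetry.get_obs(); c=viewer.camera("wrist"); save(c,"w10.png"); print(o["ee_pos"],o["eef_rot"],o["grip_width"],o["time_s"])
P=wcloud(c,o).reshape(-1,3); I=c["img"].reshape(-1,3)
O=np.array([.6363,-.1084]); a=-.1484; R2=np.array([[np.cos(a),np.sin(a)],[-np.sin(a),np.cos(a)]])
S=(P[:,:2]-O)@R2.T
m=(abs(S[:,0]+.07)<.03)&(abs(S[:,1])<.08)&(P[:,2]>.108)&(P[:,2]<.14)
for y in np.arange(-.06,.07,.02):
    k=m&(abs(S[:,1]-y)<.008)
    if k.sum()>3: print(round(y,2),k.sum(),np.round([S[k,0].min(),S[k,0].max(),P[k,2].max()],4))
E
```

```text
[ 0.56578929 -0.09875579  0.21285803] [-3.14077596e+00  1.18750554e-04  1.42121095e+00] 0.03743393757924216 18.25
-0.06 638 [-0.0758 -0.0412  0.1291]
-0.04 289 [-0.0757 -0.0636  0.1294]
-0.02 321 [-0.0756 -0.0629  0.129 ]
0.0 346 [-0.0754 -0.0631  0.1291]
0.02 347 [-0.0753 -0.0632  0.1289]
0.04 367 [-0.076  -0.0641  0.129 ]
0.06 901 [-0.0759 -0.0401  0.1294]
```

View pics/w10.png

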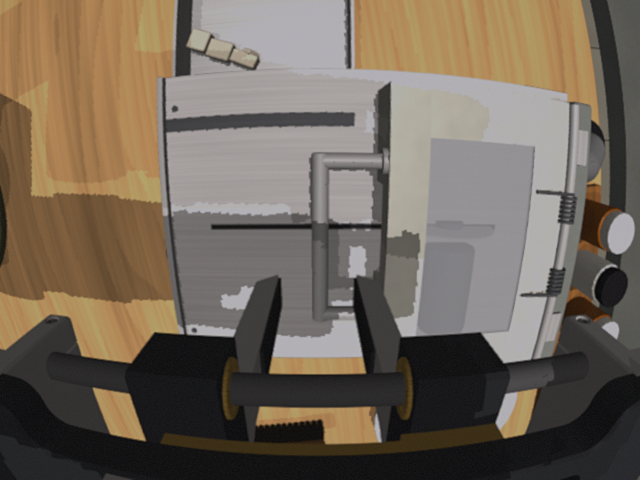

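Request:
step_arm(grip_force=12, plan=[{"dx": 0, "dy": 0.018, "dz": 0.15, "rx": 0, "ry": 0, "rz": 0, "claw": 0.6}, {"dx": 0, "dy": 0, "dz": 0.25, "rx": 0, "ry": 0, "rz": 0, "claw": 0.6}, {"dx": 0, "dy": 0, "dz": 0.25, "rx": 0, "ry": 0, "rz": 0, "claw": 0.6}, {"dx": 0, "dy": 0, "dz": 0.2, "rx": 0, "ry": 0, "rz": 0, "claw": 0.6}, {"dx": 0, "dy": 0, "dz": 0.14, "rx": 0, "ry": 0, "rz": 0, "claw": 0.6}, {"dx": 0, "dy": 0, "dz": 0.1, "rx": 0, "ry": 0, "rz": 0, "claw": 0.6}, {"dx": 0, "dy": 0, "dz": 0, "rx": 0, "ry": 0, "rz": 0, "claw": 0.6}])

```text
time_s: 19.0
ee_pos: [0.5674, -0.0984, 0.1029]
eef_rot: [-3.14, -0.0, 1.422]
force: [0.1, -0.1, 0.9]
grip_width: 0.0374
grip_force: 0.0
```

Request:
step_arm(plan=[{"dx": 0, "dy": 0, "dz": 0, "rx": 0, "ry": 0, "rz": 0, "claw": 0.75}, {"dx": 0, "dy": 0, "dz": 0, "rx": 0, "ry": 0, "rz": 0, "claw": 0.85}, {"dx": 0, "dy": 0, "dz": 0, "rx": 0, "ry": 0, "rz": 0, "claw": 0.95}, {"dx": 0, "dy": 0, "dz": 0, "rx": 0, "ry": 0, "rz": 0, "claw": 0.95}, {"dx": 0, "dy": 0, "dz": 0, "rx": 0, "ry": 0, "rz": 0, "claw": 0.95}, {"dx": 0, "dy": 0, "dz": 0, "rx": 0, "ry": 0, "rz": 0, "claw": 0.95}])

```text
time_s: 19.6
ee_pos: [0.5679, -0.0982, 0.1046]
eef_rot: [3.142, 0.0, 1.422]
force: [-4.7, 0.8, 4.5]
grip_width: 0.0124
grip_force: 12.0
```

```bash
python3 - <<'E'
from h import *
o=telemetry.get_obs(); print(o["ee_pos"],o["eef_rot"],o["grip_width"],o["grip_force"],o["force"],o["time_s"])
# arc table: tool dy (saw +x) and dz (down+) per step of hood angle
r=np.hypot(.210,.012); a0=-np.arctan2(.012,.210)
th=np.radians(np.concatenate([[0,.5,1.25],np.arange(2.25,67.3,1.0)]))
X=-r*np.cos(a0+th); Z=r*np.sin(a0+th)
for i in range(1,len(th)):
    print(f"{np.degrees(th[i]):.2f} dy {np.diff(X)[i-1]*10:.4f} dz {-np.diff(Z)[i-1]*10:.4f}", end=" | " if i%3 else "\n")
E
```

```text
[ 0.56789737 -0.09819992  0.10456521] [3.14157687e+00 3.74260783e-05 1.42206527e+00] 0.012373112343884532 12.000432461500168 [-4.68736801  0.77426348  4.49566942] 19.6
0.50 dy -0.0010 dz -0.0183 | 1.25 dy -0.0012 dz -0.0275 | 2.25 dy -0.0010 dz -0.0367
3.25 dy -0.0003 dz -0.0367 | 4.25 dy 0.0003 dz -0.0367 | 5.25 dy 0.0009 dz -0.0367
6.25 dy 0.0016 dz -0.0367 | 7.25 dy 0.0022 dz -0.0366 | 8.25 dy 0.0029 dz -0.0366
9.25 dy 0.0035 dz -0.0365 | 10.25 dy 0.0041 dz -0.0365 | 11.25 dy 0.0048 dz -0.0364
12.25 dy 0.0054 dz -0.0363 | 13.25 dy 0.0060 dz -0.0362 | 14.25 dy 0.0067 dz -0.0361
15.25 dy 0.0073 dz -0.0360 | 16.25 dy 0.0079 dz -0.0358 | 17.25 dy 0.0086 dz -0.0357
18.25 dy 0.0092 dz -0.0355 | 19.25 dy 0.0098 dz -0.0354 | 20.25 dy 0.0104 dz -0.0352
21.25 dy 0.0110 dz -0.0350 | 22.25 dy 0.0116 dz -0.0348 | 23.25 dy 0.0122 dz -0.0346
24.25 dy 0.0128 dz -0.0344 | 25.25 dy 0.0134 dz -0.0342 | 26.25 dy 0.0140 dz -0.0339
27.25 dy 0.0146 dz -0.0337 | 28.25 dy 0.0152 dz -0.0334 | 29.25 dy 0.0158 dz -0.0331
30.25 dy 0.0164 dz -0.0329 | 31.25 dy 0.0169 dz -0.0326 | 32.25 dy 0.0175 dz -0.0323
33.
[... 289 characters left out ...]
 0.0233 dz -0.0283 | 44.25 dy 0.0238 dz -0.0279
45.25 dy 0.0243 dz -0.0275 | 46.25 dy 0.0248 dz -0.0271 | 47.25 dy 0.0253 dz -0.0266
48.25 dy 0.0257 dz -0.0262 | 49.25 dy 0.0262 dz -0.0257 | 50.25 dy 0.0266 dz -0.0253
51.25 dy 0.0271 dz -0.0248 | 52.25 dy 0.0275 dz -0.0243 | 53.25 dy 0.0279 dz -0.0239
54.25 dy 0.0283 dz -0.0234 | 55.25 dy 0.0287 dz -0.0229 | 56.25 dy 0.0291 dz -0.0224
57.25 dy 0.0295 dz -0.0218 | 58.25 dy 0.0299 dz -0.0213 | 59.25 dy 0.0302 dz -0.0208
60.25 dy 0.0306 dz -0.0203 | 61.25 dy 0.0310 dz -0.0197 | 62.25 dy 0.0313 dz -0.0192
63.25 dy 0.0316 dz -0.0186 | 64.25 dy 0.0319 dz -0.0181 | 65.25 dy 0.0323 dz -0.0175
66.25 dy 0.0326 dz -0.0170 | 67.25 dy 0.0328 dz -0.0164 |
```

Request:
step_arm(plan=[{"dx": 0, "dy": -0.001, "dz": -0.018, "rx": 0, "ry": 0, "rz": 0, "claw": 0.95}, {"dx": 0, "dy": -0.001, "dz": -0.028, "rx": 0, "ry": 0, "rz": 0, "claw": 0.95}, {"dx": 0, "dy": -0.001, "dz": -0.037, "rx": 0, "ry": 0, "rz": 0, "claw": 0.95}, {"dx": 0, "dy": 0, "dz": -0.037, "rx": 0, "ry": 0, "rz": 0, "claw": 0.95}, {"dx": 0, "dy": 0, "dz": -0.037, "rx": 0, "ry": 0, "rz": 0, "claw": 0.95}, {"dx": 0, "dy": 0.001, "dz": -0.036, "rx": 0, "ry": 0, "rz": 0, "claw": 0.95}, {"dx": 0, "dy": 0.002, "dz": -0.037, "rx": 0, "ry": 0, "rz": 0, "claw": 0.95}, {"dx": 0, "dy": 0.002, "dz": -0.036, "rx": 0, "ry": 0, "rz": 0, "claw": 0.95}, {"dx": 0, "dy": 0.003, "dz": -0.037, "rx": 0, "ry": 0, "rz": 0, "claw": 0.95}, {"dx": 0, "dy": 0.003, "dz": -0.036, "rx": 0, "ry": 0, "rz": 0, "claw": 0.95}])

```text
time_s: 20.6
ee_pos: [0.5685, -0.0983, 0.1383]
eef_rot: [-3.141, 0.0, 1.422]
force: [-4.7, 0.2, -1.6]
grip_width: 0.0123
grip_force: 12.0
```

Request:
step_arm(plan=[{"dx": 0, "dy": 0.004, "dz": -0.037, "rx": 0, "ry": 0, "rz": 0, "claw": 0.95}, {"dx": 0, "dy": 0.005, "dz": -0.036, "rx": 0, "ry": 0, "rz": 0, "claw": 0.95}, {"dx": 0, "dy": 0.005, "dz": -0.036, "rx": 0, "ry": 0, "rz": 0, "claw": 0.95}, {"dx": 0, "dy": 0.006, "dz": -0.036, "rx": 0, "ry": 0, "rz": 0, "claw": 0.95}, {"dx": 0, "dy": 0.007, "dz": -0.036, "rx": 0, "ry": 0, "rz": 0, "claw": 0.95}, {"dx": 0, "dy": 0.007, "dz": -0.036, "rx": 0, "ry": 0, "rz": 0, "claw": 0.95}, {"dx": 0, "dy": 0.008, "dz": -0.036, "rx": 0, "ry": 0, "rz": 0, "claw": 0.95}, {"dx": 0, "dy": 0.009, "dz": -0.036, "rx": 0, "ry": 0, "rz": 0, "claw": 0.95}, {"dx": 0, "dy": 0.009, "dz": -0.036, "rx": 0, "ry": 0, "rz": 0, "claw": 0.95}, {"dx": 0, "dy": 0.01, "dz": -0.035, "rx": 0, "ry": 0, "rz": 0, "claw": 0.95}])

```text
time_s: 21.6
ee_pos: [0.5749, -0.0992, 0.1743]
eef_rot: [-3.139, -0.0, 1.422]
force: [-10.3, 1.4, 0.9]
grip_width: 0.0122
grip_force: 12.0
```

Request:
step_arm(plan=[{"dx": 0, "dy": 0.01, "dz": -0.035, "rx": 0, "ry": 0, "rz": 0, "claw": 0.95}, {"dx": 0, "dy": 0.011, "dz": -0.035, "rx": 0, "ry": 0, "rz": 0, "claw": 0.95}, {"dx": 0, "dy": 0.012, "dz": -0.035, "rx": 0, "ry": 0, "rz": 0, "claw": 0.95}, {"dx": 0, "dy": 0.012, "dz": -0.035, "rx": 0, "ry": 0, "rz": 0, "claw": 0.95}, {"dx": 0, "dy": 0.013, "dz": -0.034, "rx": 0, "ry": 0, "rz": 0, "claw": 0.95}, {"dx": 0, "dy": 0.013, "dz": -0.034, "rx": 0, "ry": 0, "rz": 0, "claw": 0.95}, {"dx": 0, "dy": 0.014, "dz": -0.034, "rx": 0, "ry": 0, "rz": 0, "claw": 0.95}, {"dx": 0, "dy": 0.015, "dz": -0.034, "rx": 0, "ry": 0, "rz": 0, "claw": 0.95}, {"dx": 0, "dy": 0.015, "dz": -0.033, "rx": 0, "ry": 0, "rz": 0, "claw": 0.95}, {"dx": 0, "dy": 0.016, "dz": -0.033, "rx": 0, "ry": 0, "rz": 0, "claw": 0.95}])

```text
time_s: 22.6
ee_pos: [0.5872, -0.1011, 0.209]
eef_rot: [-3.138, -0.0, 1.422]
force: [-20.1, 2.8, 6.8]
grip_width: 0.0127
grip_force: 12.0
```

Request:
step_arm(plan=[{"dx": 0, "dy": -0.01, "dz": -0.006, "rx": 0, "ry": 0, "rz": 0, "claw": 0.95}, {"dx": 0, "dy": -0.01, "dz": -0.006, "rx": 0, "ry": 0, "rz": 0, "claw": 0.95}, {"dx": 0, "dy": 0, "dz": 0, "rx": 0, "ry": 0, "rz": 0, "claw": 0.95}])

```text
time_s: 22.9
ee_pos: [0.5874, -0.1011, 0.2098]
eef_rot: [3.139, 0.0, 1.422]
force: [5.0, -0.9, -4.2]
grip_width: 0.0123
grip_force: 12.0
```

```bash
python3 - <<'E'
from h import *
o=telemetry.get_obs(); print(o["ee_pos"],o["grip_width"],o["force"],o["moment"],o["time_s"])
O=np.array([.6363,-.1084]); a=-.1484; R2=np.array([[np.cos(a),np.sin(a)],[-np.sin(a),np.cos(a)]])
for n in("scene","wrist"):
    c=viewer.camera(n); save(c,n+"11.png"); P=(cloud(c) if n=="scene" else wcloud(c,o)).reshape(-1,3); S=(P[:,:2]-O)@R2.T
    # hood top plane: fit z vs xs over off-centre strip
    m=(abs(abs(S[:,1])-.105)<.02)&(S[:,0]>0)&(S[:,0]<.12)&(P[:,2]>.145)&(P[:,2]<.35)
    if m.sum()>30:
        x,z=S[m,0],P[m,2]; f=np.polyfit(x,z,1)
        for _ in range(3): k=abs(np.polyval(f,x)-z)<.006; f=np.polyfit(x[k],z[k],1)
        print(n,m.sum(),k.sum(),"angle",np.degrees(np.arctan(-f[0])), f)
E
```

```text
[ 0.58739825 -0.10109888  0.2098395 ] 0.012312125263538259 [ 5.04131705 -0.94062123 -4.20198441] [-0.23146431 -0.69585296 -0.03353179] 22.9
scene 1905 1796 angle 28.427239983919012 [-0.54131256  0.21150968]
wrist 7449 7449 angle 28.46268902520588 [-0.54211282  0.20967112]
```

View pics/scene11.png

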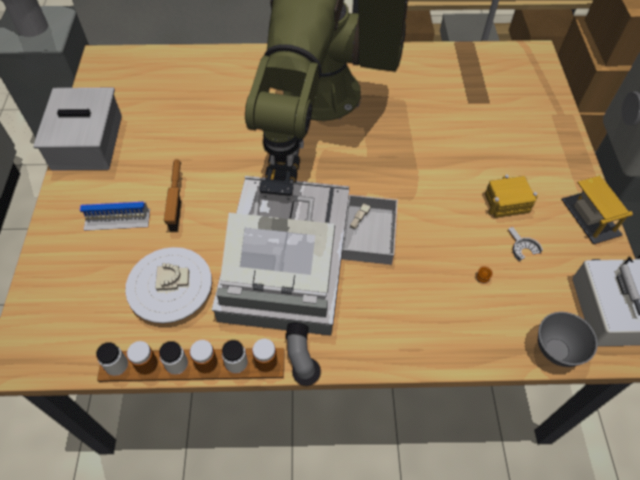

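Request:
step_arm(grip_force=20, plan=[{"dx": 0, "dy": 0.008, "dz": -0.017, "rx": 0, "ry": 0, "rz": 0, "claw": 0.95}, {"dx": 0, "dy": 0.016, "dz": -0.033, "rx": 0, "ry": 0, "rz": 0, "claw": 0.95}, {"dx": 0, "dy": 0.016, "dz": -0.033, "rx": 0, "ry": 0, "rz": 0, "claw": 0.95}, {"dx": 0, "dy": 0.017, "dz": -0.033, "rx": 0, "ry": 0, "rz": 0, "claw": 0.95}, {"dx": 0, "dy": 0.017, "dz": -0.032, "rx": 0, "ry": 0, "rz": 0, "claw": 0.95}, {"dx": 0, "dy": 0.018, "dz": -0.032, "rx": 0, "ry": 0, "rz": 0, "claw": 0.95}, {"dx": 0, "dy": 0.018, "dz": -0.032, "rx": 0, "ry": 0, "rz": 0, "claw": 0.95}, {"dx": 0, "dy": 0.019, "dz": -0.031, "rx": 0, "ry": 0, "rz": 0, "claw": 0.95}, {"dx": 0, "dy": 0.02, "dz": -0.031, "rx": 0, "ry": 0, "rz": 0, "claw": 0.95}, {"dx": 0, "dy": 0.02, "dz": -0.031, "rx": 0, "ry": 0, "rz": 0, "claw": 0.95}])

```text
time_s: 24.0
ee_pos: [0.6038, -0.1036, 0.2398]
eef_rot: [3.141, -0.0, 1.422]
force: [6.3, -0.9, -6.2]
grip_width: 0.0123
grip_force: 20.0
```

```bash
cat > ang.py <<'E'
from h import *
O=np.array([.6363,-.1084]); a=-.1484; R2=np.array([[np.cos(a),np.sin(a)],[-np.sin(a),np.cos(a)]])
def ang(P,lo=0.,hi=.12,zl=.145):
    P=P.reshape(-1,3); S=(P[:,:2]-O)@R2.T
    m=(abs(abs(S[:,1])-.105)<.02)&(S[:,0]>lo)&(S[:,0]<hi)&(P[:,2]>zl)&(P[:,2]<.42)
    if m.sum()<30: return None
    q=np.c_[S[m,0],P[m,2]]
    for _ in range(4):
        c=q.mean(0); u,s,vt=np.linalg.svd(q-c,full_matrices=False); d=abs((q-c)@vt[1]); k=d<max(.004,2*np.median(d)); q=q[k]
    return round(np.degrees(np.arctan2(-vt[0,1]*np.sign(vt[0,0]),abs(vt[0,0]))),2),len(q)
def now():
    o=telemetry.get_obs(); print(np.round(o["ee_pos"],4),o["grip_width"],np.round(o["force"],1),o["time_s"])
    d=(o["ee_pos"]-[.5679,-.0982,.1046]); print("saw dx",d[0]*np.cos(a)+d[1]*np.sin(a),"dz",d[2])
    print("scene",ang(cloud(viewer.camera("scene"))),"wrist",ang(wcloud(viewer.camera("wrist"),o)))
E
python3 - <<'E'
from ang import *
for n in("top","scene"): print("shut",n,ang(cloud(dict(np.load(f"pics/{n}0.npz"))),zl=.12))
now()
E
```

```text
shut top (np.float64(0.01), 819)
shut scene (np.float64(-0.0), 1241)
[ 0.6038 -0.1036  0.2398] 0.012347111852456133 [ 6.3 -0.9 -6.2] 24.0
saw dx 0.03630111245505849 dz 0.13523291777769514
scene (np.float64(37.61), 1652) wrist (np.float64(37.57), 6427)
```

Request:
step_arm(plan=[{"dx": 0, "dy": 0.022, "dz": -0.03, "rx": 0, "ry": 0, "rz": 0, "claw": 0.95}, {"dx": 0, "dy": 0.022, "dz": -0.03, "rx": 0, "ry": 0, "rz": 0, "claw": 0.95}, {"dx": 0, "dy": 0.023, "dz": -0.029, "rx": 0, "ry": 0, "rz": 0, "claw": 0.95}, {"dx": 0, "dy": 0.023, "dz": -0.029, "rx": 0, "ry": 0, "rz": 0, "claw": 0.95}, {"dx": 0, "dy": 0.023, "dz": -0.029, "rx": 0, "ry": 0, "rz": 0, "claw": 0.95}, {"dx": 0, "dy": 0.024, "dz": -0.028, "rx": 0, "ry": 0, "rz": 0, "claw": 0.95}, {"dx": 0, "dy": 0.024, "dz": -0.028, "rx": 0, "ry": 0, "rz": 0, "claw": 0.95}, {"dx": 0, "dy": 0.025, "dz": -0.028, "rx": 0, "ry": 0, "rz": 0, "claw": 0.95}, {"dx": 0, "dy": 0.025, "dz": -0.027, "rx": 0, "ry": 0, "rz": 0, "claw": 0.95}, {"dx": 0, "dy": 0.025, "dz": -0.027, "rx": 0, "ry": 0, "rz": 0, "claw": 0.95}])

```text
time_s: 25.1
ee_pos: [0.6268, -0.107, 0.2691]
eef_rot: [-3.141, -0.0, 1.422]
force: [-1.4, 0.8, -0.2]
grip_width: 0.0124
grip_force: 20.0
```

```bash
python3 -c "
from ang import *
now()"
```

```text
[ 0.6268 -0.107   0.2691] 0.012413968925108543 [-1.4  0.8 -0.2] 25.1
saw dx 0.05950373466653897 dz 0.16446265313346306
scene (np.float64(46.95), 1509) wrist (np.float64(45.51), 4886)
```

Request:
step_arm(plan=[{"dx": 0, "dy": 0.026, "dz": -0.026, "rx": 0, "ry": 0, "rz": 0, "claw": 0.95}, {"dx": 0, "dy": 0.026, "dz": -0.026, "rx": 0, "ry": 0, "rz": 0, "claw": 0.95}, {"dx": 0, "dy": 0.027, "dz": -0.025, "rx": 0, "ry": 0, "rz": 0, "claw": 0.95}, {"dx": 0, "dy": 0.027, "dz": -0.025, "rx": 0, "ry": 0, "rz": 0, "claw": 0.95}, {"dx": 0, "dy": 0.027, "dz": -0.024, "rx": 0, "ry": 0, "rz": 0, "claw": 0.95}, {"dx": 0, "dy": 0.028, "dz": -0.024, "rx": 0, "ry": 0, "rz": 0, "claw": 0.95}, {"dx": 0, "dy": 0.028, "dz": -0.023, "rx": 0, "ry": 0, "rz": 0, "claw": 0.95}, {"dx": 0, "dy": 0.029, "dz": -0.023, "rx": 0, "ry": 0, "rz": 0, "claw": 0.95}, {"dx": 0, "dy": 0.029, "dz": -0.022, "rx": 0, "ry": 0, "rz": 0, "claw": 0.95}, {"dx": 0, "dy": 0.029, "dz": -0.022, "rx": 0, "ry": 0, "rz": 0, "claw": 0.95}])

```text
time_s: 26.2
ee_pos: [0.6542, -0.1111, 0.2931]
eef_rot: [3.141, 0.0, 1.422]
force: [-4.6, 1.3, 4.1]
grip_width: 0.0124
grip_force: 20.0
```

```bash
python3 -c "
from ang import *
now()
o=telemetry.get_obs()
c=viewer.camera('scene'); P=cloud(c).reshape(-1,3); S=(P[:,:2]-O)@R2.T
m=(abs(S[:,1])<.14)&(S[:,0]>-.1)&(S[:,0]<.2)&(P[:,2]>.14)&(P[:,2]<.4)
for z in np.arange(.15,.38,.02):
    k=m&(abs(P[:,2]-z)<.01)&(abs(abs(S[:,1])-.1)<.03); print(round(z,2),k.sum(),np.round(np.percentile(S[k,0],[5,50,95]),3) if k.any() else '')
"
```

```text
[ 0.6542 -0.1111  0.2931] 0.012414307457106484 [-4.6  1.3  4.1] 26.2
saw dx 0.08725712059071453 dz 0.1885234234158543
scene (np.float64(56.64), 1348) wrist (np.float64(46.0), 5685)
0.15 466 [0.124 0.132 0.144]
0.17 448 [0.112 0.119 0.126]
0.19 466 [0.098 0.106 0.113]
0.21 456 [0.085 0.093 0.101]
0.23 500 [0.048 0.081 0.088]
0.25 766 [0.014 0.064 0.075]
0.27 402 [0.042 0.057 0.064]
0.29 0 
0.31 0 
0.33 0 
0.35 0 
0.37 0
```

Request:
step_arm(plan=[{"dx": 0, "dy": 0.029, "dz": -0.022, "rx": 0, "ry": 0, "rz": 0, "claw": 0.95}, {"dx": 0, "dy": 0.029, "dz": -0.022, "rx": 0, "ry": 0, "rz": 0, "claw": 0.95}, {"dx": 0, "dy": 0.029, "dz": -0.021, "rx": 0, "ry": 0, "rz": 0, "claw": 0.95}, {"dx": 0, "dy": 0.03, "dz": -0.02, "rx": 0, "ry": 0, "rz": 0, "claw": 0.95}, {"dx": 0, "dy": 0.03, "dz": -0.02, "rx": 0, "ry": 0, "rz": 0, "claw": 0.95}, {"dx": 0, "dy": 0.031, "dz": -0.019, "rx": 0, "ry": 0, "rz": 0, "claw": 0.95}, {"dx": 0, "dy": 0.031, "dz": -0.019, "rx": 0, "ry": 0, "rz": 0, "claw": 0.95}, {"dx": 0, "dy": 0.031, "dz": -0.018, "rx": 0, "ry": 0, "rz": 0, "claw": 0.95}, {"dx": 0, "dy": 0.024, "dz": -0.013, "rx": 0, "ry": 0, "rz": 0, "claw": 0.95}, {"dx": 0, "dy": 0.012, "dz": -0.007, "rx": 0, "ry": 0, "rz": 0, "claw": 0.95}])

```text
time_s: 27.35
ee_pos: [0.6816, -0.1152, 0.3105]
eef_rot: [-3.142, -0.0, 1.422]
force: [-0.4, 0.1, 0.1]
grip_width: 0.012
grip_force: 20.0
```

Request:
step_arm(plan=[{"dx": 0, "dy": 0, "dz": 0, "rx": 0, "ry": 0, "rz": 0, "claw": 0.95}, {"dx": 0, "dy": 0, "dz": 0, "rx": 0, "ry": 0, "rz": 0, "claw": 0.95}])

```text
time_s: 27.55
ee_pos: [0.6813, -0.1152, 0.3105]
eef_rot: [-3.142, 0.0, 1.422]
force: [0.0, 0.3, -2.4]
grip_width: 0.0121
grip_force: 20.0
```

```bash
python3 -c "
from ang import *
now()"
```

```text
[ 0.6813 -0.1152  0.3105] 0.012057654617451433 [ 0.   0.3 -2.4] 27.55
saw dx 0.11467599906579037 dz 0.20586993502975234
scene (np.float64(65.15), 1164) wrist (np.float64(38.32), 6108)
```

Request:
step_arm(plan=[{"dx": 0, "dy": -0.015, "dz": 0.008, "rx": 0, "ry": 0, "rz": 0, "claw": 0.95}, {"dx": 0, "dy": -0.03, "dz": 0.015, "rx": 0, "ry": 0, "rz": 0, "claw": 0.95}, {"dx": 0, "dy": -0.032, "dz": 0.018, "rx": 0, "ry": 0, "rz": 0, "claw": 0.95}, {"dx": 0, "dy": -0.032, "dz": 0.019, "rx": 0, "ry": 0, "rz": 0, "claw": 0.95}, {"dx": 0, "dy": -0.031, "dz": 0.019, "rx": 0, "ry": 0, "rz": 0, "claw": 0.95}, {"dx": 0, "dy": -0.031, "dz": 0.02, "rx": 0, "ry": 0, "rz": 0, "claw": 0.95}, {"dx": 0, "dy": -0.031, "dz": 0.021, "rx": 0, "ry": 0, "rz": 0, "claw": 0.95}, {"dx": 0, "dy": -0.03, "dz": 0.021, "rx": 0, "ry": 0, "rz": 0, "claw": 0.95}, {"dx": 0, "dy": -0.03, "dz": 0.021, "rx": 0, "ry": 0, "rz": 0, "claw": 0.95}, {"dx": 0, "dy": -0.029, "dz": 0.022, "rx": 0, "ry": 0, "rz": 0, "claw": 0.95}])

```text
time_s: 28.65
ee_pos: [0.6522, -0.1108, 0.2923]
eef_rot: [3.141, -0.0, 1.422]
force: [-0.7, -0.4, 1.3]
grip_width: 0.0121
grip_force: 20.0
```

Request:
step_arm(plan=[{"dx": 0, "dy": -0.024, "dz": 0.018, "rx": 0, "ry": 0, "rz": 0, "claw": 0.95}, {"dx": 0, "dy": -0.014, "dz": 0.011, "rx": 0, "ry": 0, "rz": 0, "claw": 0.95}, {"dx": 0, "dy": 0, "dz": 0, "rx": 0, "ry": 0, "rz": 0, "claw": 0.95}, {"dx": 0, "dy": 0, "dz": 0, "rx": 0, "ry": 0, "rz": 0, "claw": 0.95}, {"dx": 0, "dy": 0, "dz": 0, "rx": 0, "ry": 0, "rz": 0, "claw": 0.95}])

```text
time_s: 29.15
ee_pos: [0.6488, -0.1103, 0.2895]
eef_rot: [-3.142, 0.0, 1.422]
force: [-1.8, 0.0, 3.2]
grip_width: 0.0124
grip_force: 20.0
```

```bash
python3 - <<'E'
from ang import *
now()
c=viewer.camera("scene"); save(c,"s12.png")
for n in ("scene","top"): 
    c=viewer.camera(n)
    for t in ("brush_grip","tray","flask","shade_guide","dappen","model"):
        r=viewer.recognise(t,c)
        if r: print(n,t,np.round(r[0]["rect"]),round(r[0]["score"],2))
E
```

```text
[ 0.6488 -0.1103  0.2895] 0.012361516214348205 [-1.8  0.   3.2] 29.15
saw dx 0.08176031521068836 dz 0.18491156844684684
scene (np.float64(54.94), 1394) wrist (np.float64(45.61), 5537)
scene brush_grip [164. 160. 183. 231.] 0.83
scene tray [508. 227. 542. 263.] 0.71
scene flask [485. 174. 538. 218.] 0.72
scene shade_guide [ 80. 202. 152. 232.] 0.6
scene dappen [474. 269. 494. 280.] 0.71
scene model [155. 263. 190. 289.] 0.75
top tray [131. 242. 160. 269.] 0.89
top flask [126. 281. 165. 315.] 0.95
top shade_guide [462. 265. 522. 288.] 0.6
top dappen [176. 214. 190. 229.] 0.45
top model [414. 203. 444. 222.] 0.74
```

```bash
python3 -c "
from station import hand_in
print(hand_in())"
```

```text
the job is handed in; nothing more can be done
None
```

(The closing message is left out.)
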